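# Right the fallen tray post and stand it on its corner

## Task

Clear the stray wooden offcut off the free corner of the small bamboo tray into the open waste box, and stand the fallen post, tenon up, squarely on that corner. Stand the post up on the bench first and let go of it to see that it stands by itself, then take it again and set it on the tray. Leave the oil bottle, the short block and the three posts already glued to the tray undisturbed.

Things in the scene. Friction and masses are not known exactly. Their poses are not given: they have to be found in the camera images.
- post: Fallen post: square pale wood shaft 42 x 42 x 110 mm with a round tenon (28 mm diameter, 25 mm long) on its top end, 150 g. Origin at the middle of the 110 mm shaft; z along the shaft towards the tenon, x and y square to its sides. Starts lying on a side on the bench (or its flat card sheet), z level, pointing any way. Standing on the bench tenon up, its origin is 55 mm high.
- tray: Small bamboo tray frame, fixed to the bench left or right of the robot. Outside 176 x 236 mm (its x by y), rails 46 mm wide, 20 mm high, slatted floor. Origin under its centre, on the bench; z up. Posts belong on its four corners, at tray x = +-65 mm, y = +-95 mm, on the top face 20 mm above the bench, sides parallel to the tray's sides.
- corner1 (a point): Middle of the top face of the tray's -x -y corner, 20 mm above the bench, where a post's foot belongs.
- corner2 (a point): Middle of the top face of the tray's -x +y corner, 20 mm above the bench, where a post's foot belongs.
- corner3 (a point): Middle of the top face of the tray's +x -y corner, 20 mm above the bench, where a post's foot belongs.
- corner4 (a point): Middle of the top face of the tray's +x +y corner, 20 mm above the bench, where a post's foot belongs.
- fixed1: One of three posts of the same shape as the fallen one, already glued upright (tenon up) to three of the tray's corners; it cannot move. Which corners varies. Origin at the middle of its shaft, 75 mm above the bench; its top is 155 mm above the bench.
- fixed2: One of three posts of the same shape as the fallen one, already glued upright (tenon up) to three of the tray's corners; it cannot move. Which corners varies. Origin at the middle of its shaft, 75 mm above the bench; its top is 155 mm above the bench.
- fixed3: One of three posts of the same shape as the fallen one, already glued upright (tenon up) to three of the tray's corners; it cannot move. Which corners varies. Origin at the middle of its shaft, 75 mm above the bench; its top is 155 mm above the bench.
- offcut: Stray wooden offcut 90 x 36 x 18 mm (its x, y, z), loose, about 50 g, lying flat and at any yaw on the one corner of the tray that has no post. Origin at the centre of its underside.
- box: Open plywood waste box, fixed to the bench, outside 110 x 150 x 40 mm (its x, y, z), walls and floor 6 mm thick. It stands beyond the fallen post, on the side of the robot away from the tray. Origin under its centre, z up.
- bottle: Bystander: small oil bottle of amber glass, 48 mm diameter, 115 mm tall, standing beside the waste box. Origin at the centre of its underside. Leave it.
- block: Bystander: short square block 70 x 42 x 42 mm without a tenon, lying beside the waste box. Origin at the centre of its underside, x along its length. Leave it.

How it is judged:
On the way:
1. the post stands by itself on the bench, tenon up, let go (angle between post's own z axis and vertical below 0.12 rad and height (world z) of post between 0.045 and 0.062 m and contact force between post and the arm below 0.1 N and contact force between post and the fingers below 0.1 N and linear speed of post below 0.02 m/s), for 0.3 s.
At the end, for the whole second after the job is handed in: The post stands at rest, tenon up, on the tray's free corner: axis within 10 mm of the corner's middle, upright within 0.06 rad, sides parallel to the tray's within 0.15 rad, foot on the tray's top face; the offcut lies at rest in the waste box, its origin under 45 mm high ((horizontal distance between post and corner1 below 0.01 m or horizontal distance between post and corner2 below 0.01 m or horizontal distance between post and corner3 below 0.01 m or horizontal distance between post and corner4 below 0.01 m) and angle between post's own z axis and vertical below 0.06 rad and height (world z) of post between 0.07 and 0.08 m and (angle between the x axis of post and the x axis of tray, either way round below 0.15 rad or angle between the x axis of post and the y axis of tray, either way round below 0.15 rad) and linear speed of post below 0.01 m/s and x of offcut in the frame of box between -0.055 and 0.055 m and y of offcut in the frame of box between -0.075 and 0.075 m and height (world z) of offcut below 0.045 m and linear speed of offcut below 0.02 m/s); the robot touches nothing.
It fails at once if the oil bottle is shifted more than 20 mm or tipped (distance of bottle from where it was at the start of the episode above 0.02 m or angle between bottle's own z axis and vertical above 0.25 rad).
It fails at once if the short block is shifted more than 20 mm (distance of block from where it was at the start of the episode above 0.02 m).
It fails at once if a glued post is struck with more than 12 N (contact force between any of fixed1, fixed2, fixed3 and anything else above 12 N).
It also fails if it takes over 72 s, if anything falls off the work surface, if the arm or the gripper's body presses on something with over 40 N, if the wrist force passes 120 N, or if a joint passes its speed limit or range.

## Robot

A 6-joint arm with a two-finger parallel gripper is mounted at the origin on the work surface. World frame = base frame: x ahead of the robot, y to its left, z up, the work surface at z = 0. Lengths are in m, angles in rad, forces in N, time in s.
With the tool pointing down it reaches from about 0.325 to 0.775 m from the base axis. Payload 9.3 kg.
Tool frame: the origin (TCP) lies between the finger pads; the fingertips stand ahead of it and the grasp point (between the pads) lies 8 mm behind it (tcp_to_tips is the z of the fingertips in the tool frame, in m); z points along the fingers, x is the direction in which the jaws open and shut, and the axes are right-handed (so a half turn about z gives the same grasp; the last joint's range is limited). The gripper opens to 85 mm and grips with 20 to 120 N. Pads are 22 mm wide; open, the fingers measure 114 mm over their backs; the gripper's body (76 mm by 85 mm) begins 54 mm behind the grasp point. The pads swing forward as they close: fully open they stand 13 mm farther back than shut.
Start: joints at [-1.393, 0.259, 0.021, 1.334, 0, 1.418], TCP at [0.179, -0.52, 0.206] pointing down, gripper open.
Joint ranges: [-3.04, 3.04], [-0.91, 1.82], [-1.04, 1.36], [-1.92, 1.95], [-1.52, 1.45], [-3.14, 3.14]. Speed limits (rad/s): [2.22, 2.22, 2.79, 3.14, 3.14, 3.14].

## Interface

Orientations are given as a unit quaternion [w, x, y, z].
In Python, from rig import * gives the robot as it stands. The module is installed in compiled form; this text tells all that it offers.
- The arm moves only by the tool drive_tool, never from a script. Its argument "steps" is text: rows parted by semicolons, each of 5 numbers parted by spaces: the shift along the tool's x, y, z in m, then the turn about the tool's z in rad, then the finger opening in m, from 0 to 0.0854. A call has 1 to 8 rows; each row shifts and turns the commanded pose from where the row before left it, along the tool's axes as they then stand; what a row does not reach is not made up. A row lasts 1/8 s, in which the tool goes at most 62.5 mm and 10.7 degrees, less where a joint would pass 70% of its speed; a pose out of reach is approached as far as the arm can. A call with a gripper value outside its range is refused whole. The fingers move at their own pace and stop on an object; "squeeze" is the grip in N (left out, the last holds). Time passes only in rows, so rows that do not move let the fingers close. It gives the time, the measured TCP pose, the force and the opening at its end, in the units of the state.
- get_obs(): the state, without advancing time (a new reading comes with each control period).
- get_image(name): name is "scene" or "top"; returns a dict with "frame" (420x560x3 uint8, red, green, blue), "fx", "fy", "cx", "cy" (pixels), "extrinsics" (4x4, takes a point from world to camera coordinates). Camera axes: x right, y up, looking along -z (the intrinsics and any distortion apply to the point x, -y, -z); pixel columns grow to the right and rows downward; lengths in m; the calibration is good to about 2 mm. A picture is of the moment at which its call begins. There is no depth.
- close_job(): hands the job in, once; it reports no verdict.
The state is a dict: "time_s": time; "qpos": joint angles; "qvel": joint speeds; "effort": joint torques, N m; "tool_pos": TCP position; "ee_rot": TCP orientation; "wrist_force": force on the tool from outside, world axes, zero at the start; "torque": the same for the moment, N m; "finger_gap": opening from 0.0 (shut) to 1.0 (fully open).
Only numpy, scipy, OpenCV 4.12 (cv2) and the standard library are available. Lean on these libraries where they do the work, as an engineer would, in place of code of your own. Each camera call takes 0.05 s, during which the arm holds its last target.

## Working session

There is one attempt and no reset: what is moved stays moved. The work goes in short steps, Python scripts to look and compute and a tool call to move; the robot and the scene stay as the last step left them, time stands still between calls to the robot, and variables do not carry over. Pictures are saved under pics/ and viewed, and the job is handed in when it is done.

Besides the shell and the picture viewer there is one more tool, called as a command line: name --argument value ..., lists and objects as JSON in quotes. drive_tool: Moves the arm, as the interface text tells. Its arguments: {"type":"object","properties":{"steps":{"type":"string"},"squeeze":{"type":"number"}},"required":["steps"]}

```bash
mkdir -p pics
cat > h.py <<'E'
from rig import *
import numpy as np, cv2, json
def snap(n,f):
    im=get_image(n); cv2.imwrite('pics/%s.png'%f, im['frame'][:,:,::-1]); 
    np.savez('pics/%s.npz'%f, **{k:np.array(im[k]) for k in im}); return im
def load(f): return dict(np.load('pics/%s.npz'%f))
def crop(f,x0,y0,w,h,s,o):
    a=cv2.imread('pics/%s.png'%f)[y0:y0+h,x0:x0+w]
    cv2.imwrite('pics/%s.png'%o, cv2.resize(a,None,fx=s,fy=s,interpolation=cv2.INTER_CUBIC))
def ray(im,u,v):
    E=im['extrinsics'];R=E[:3,:3];t=E[:3,3]
    d=np.array([(u-im['cx'])/im['fx'],-(v-im['cy'])/im['fy'],-1.]);return -R.T@t, R.T@d
def at(im,u,v,z):
    c,d=ray(im,u,v); return c+d*(z-c[2])/d[2]
def proj(im,p):
    E=im['extrinsics'];q=E[:3,:3]@np.asarray(p,float)+E[:3,3]
    return np.array([im['cx']+im['fx']*q[0]/-q[2], im['cy']-im['fy']*q[1]/-q[2]])
def st():
    o=get_obs();print({k:np.round(o[k],4).tolist() for k in ['time_s','tool_pos','ee_rot','qpos','wrist_force','finger_gap']});return o
E
python3 - <<'E'
from h import *
for n in ['scene','top']:
    im=snap(n,n+'0');print({k:np.round(im[k],4).tolist() for k in im if k!='frame'})
st(); print([k for k in dir() if 'tip' in k.lower()])
try: print(tcp_to_tips)
except Exception as e: print(e)
E
```

```text
{'fx': 537.9471, 'fy': 537.9471, 'cx': 277.163, 'cy': 205.0717, 'extrinsics': [[-0.7704, 0.6374, -0.0156, 0.4293], [-0.4054, -0.4708, 0.7836, 0.1798], [0.4921, 0.61, 0.6211, -1.5185], [0.0, 0.0, 0.0, 1.0]]}
{'fx': 543.3789, 'fy': 543.3789, 'cx': 277.4935, 'cy': 208.8322, 'extrinsics': [[0.0228, -0.9996, 0.0163, -0.0103], [0.9946, 0.0243, 0.1007, -0.537], [-0.1011, 0.014, 0.9948, -1.4637], [0.0, 0.0, 0.0, 1.0]]}
{'time_s': 0.1, 'tool_pos': [0.1786, -0.5199, 0.2053], 'ee_rot': [-0.0004, 0.8139, -0.581, -0.0004], 'qpos': [-1.3926, 0.2591, 0.0209, 1.3337, 0.0, 1.4182], 'wrist_force': [-0.249, 0.3941, -0.3576], 'finger_gap': 0.9991}
['tcp_to_tips']
0.011
```

View pics/scene0.png

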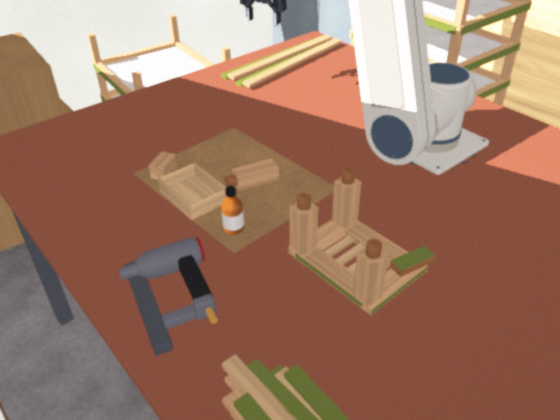

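View pics/top0.png

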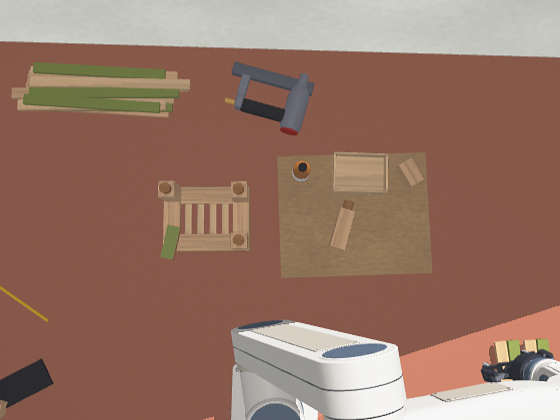

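Run:
```python
from h import *
crop('top0',140,165,130,100,6,'c1'); crop('top0',270,140,165,140,4.8,'c2')
crop('scene0',270,150,180,170,3.5,'c3')
crop('scene0',130,120,220,130,3.6,'c4')
```

```text
(no output)
```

View pics/c1.png

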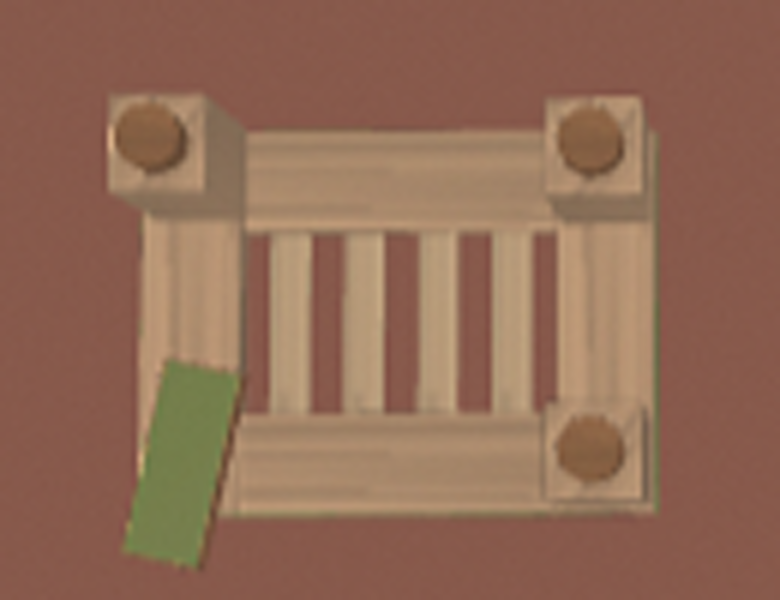

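View pics/c2.png

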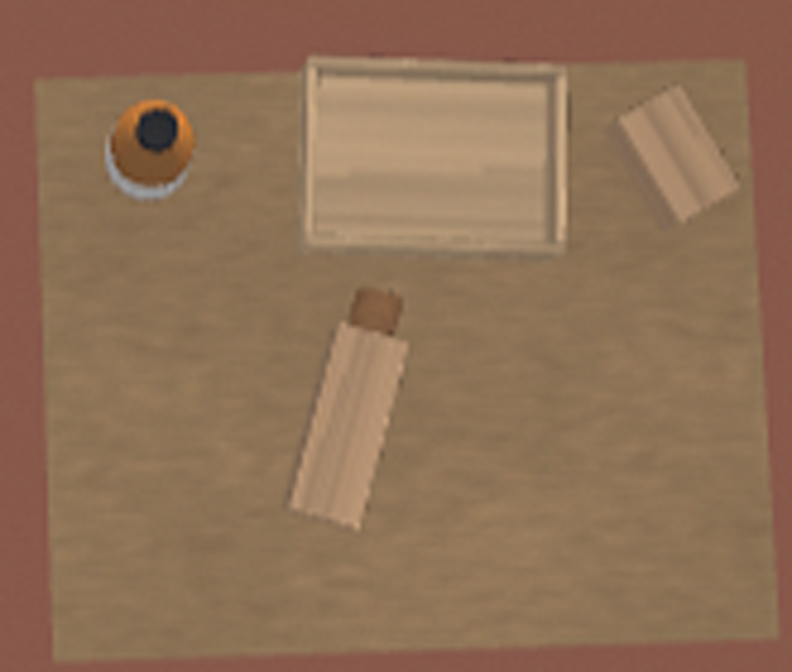

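View pics/c3.png

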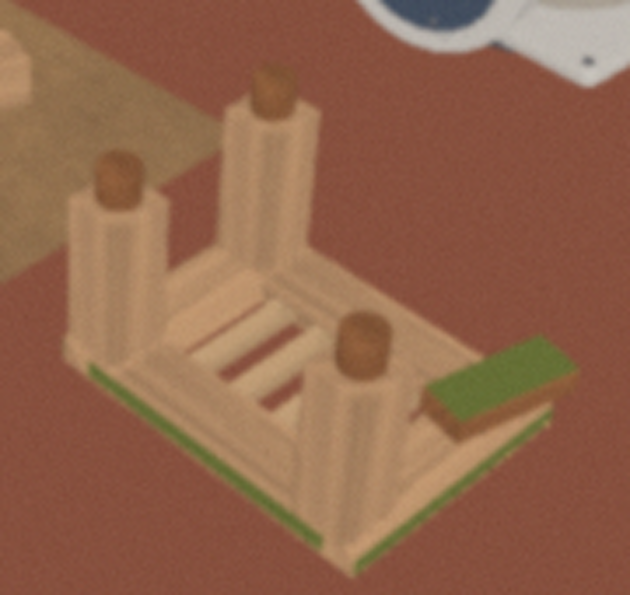

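View pics/c4.png

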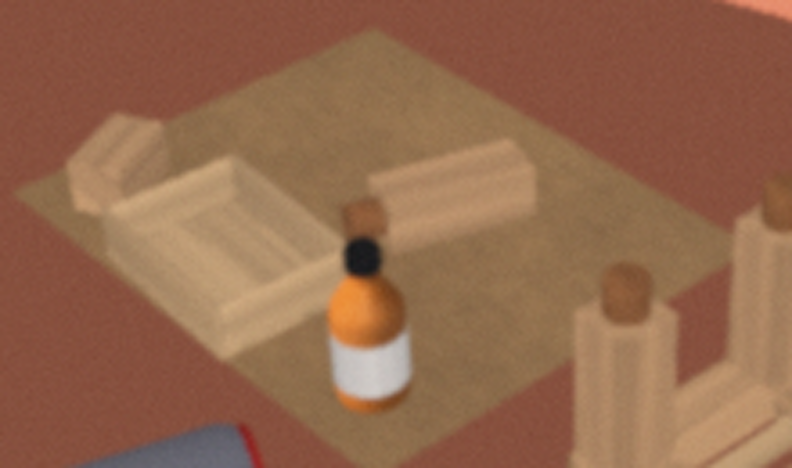

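Run:
```python
from h import *
im=load('top0')
def P(c,pts,z):
    x0,y0,s=c
    return np.array([at(im,x0+(u+.5)/s-.5,y0+(v+.5)/s-.5,z)[:2] for u,v in pts])
C1=(140,165,6);C2=(270,140,4.8)
def show(n,q):
    e=np.diff(np.vstack([q,q[:1]]),axis=0)
    print(n,'ctr',q.mean(0).round(4),'len',np.linalg.norm(e,axis=1).round(4),'ang',np.degrees(np.arctan2(e[:,1],e[:,0])).round(1)); 
show('post',P(C2,[(342,322),(408,345),(360,528),(290,508)],.042))
show('off',P(C1,[(165,360),(242,373),(200,570),(124,548)],.038))
show('box',P(C2,[(306,57),(567,67),(565,252),(305,243)],.04))
show('tenons',P(C1,[(150,137),(592,140),(591,448)],.155))
show('tops',P(C1,[(157,143),(594,147),(595,450)],.13))
print(P(C1,[(657,515),(220,516),(140,400),(145,220),(400,130),(655,132)],.02).round(4))
print('bottle',P(C2,[(157,130)],.115), 'tenon tip',P(C2,[(375,297)],.021))
show('block',P(C2,[(617,120),(682,85),(740,185),(684,222)],.042))
```

```text
post ctr [ 0.4871 -0.175 ] len [0.0396 0.1074 0.0409 0.1097] ang [-108.   165.9   75.4  -14.9]
off ctr [0.4399 0.2904] len [0.0352 0.0901 0.0356 0.0861] ang [-98.2 170.3  75.3  -9.8]
box ctr [ 0.6436 -0.2227] len [0.1503 0.1072 0.1486 0.1077] ang [-90.7 179.5  89.4   0.4]
tenons ctr [0.5305 0.1644] len [0.1846 0.129  0.2261] ang [ -89.  -178.5   56.3]
tops ctr [0.531  0.1651] len [0.1859 0.1292 0.2282] ang [ -89.1 -178.1   56.4]
[[0.4217 0.0773]
 [0.4167 0.2758]
 [0.4686 0.3143]
 [0.5512 0.3157]
 [0.5957 0.2005]
 [0.5978 0.0832]]
bottle [[ 0.64005357 -0.05847007]] tenon tip [[ 0.56292906 -0.19138505]]
block ctr [ 0.6478 -0.3628] len [0.0431 0.0661 0.0391 0.0696] ang [ -60.3 -149.9  124.6   33.5]
```

Run:
```python
from h import *
from scipy.optimize import least_squares
T=load('top0');S=load('scene0')
f=lambda c,u,v:(c[0]+(u+.5)/c[2]-.5,c[1]+(v+.5)/c[2]-.5)
C1=(140,165,6);C3=(270,150,3.5)
a=np.array
# top: free corner = near-left. local guess: yaw~1.5deg, tray x ~ world x: corners (+,+),(+,-),(-,-) posts
obs=[(T,f(C1,151,136),(.065,.095,.155)),(T,f(C1,591,139),(.065,-.095,.155)),(T,f(C1,591,447),(-.065,-.095,.155)),
(T,f(C1,657,515),(-.088,-.118,.02)),
(S,f(C3,364,337),(.065,.095,.153)),(S,f(C3,119,170),(.065,-.095,.153)),(S,f(C3,274,83),(-.065,-.095,.153)),(S,f(C3,353,560),(.088,.118,.02)),(S,f(C3,551,408),(-.088,.118,.02)),(S,f(C3,68,343),(.088,-.118,.02))]
def w(p,l):
    c,s=np.cos(p[2]),np.sin(p[2]); return [p[0]+c*l[0]-s*l[1],p[1]+s*l[0]+c*l[1],l[2]]
def res(p,sel): return np.concatenate([proj(i,w(p,l))-a(uv) for i,uv,l in sel])
for sel in (obs,obs[:4],obs[4:]):
    r=least_squares(res,[.508,.198,.02],args=(sel,)); print(r.x.round(4),w(r.x,(-.065,.095,.02)));print(r.fun.reshape(-1,2).round(1).tolist())
```

```text
[0.5092 0.2004 0.0173] [np.float64(0.4425628637727328), np.float64(0.29421411886188803), 0.02]
[[-3.3, -0.4], [-0.8, -0.3], [-1.5, 0.0], [-1.3, -0.6], [1.4, -0.5], [-0.9, -1.2], [-0.1, -1.2], [-1.2, -0.8], [-0.2, -1.0], [-2.2, -2.2]]
[0.5087 0.196  0.0132] [np.float64(0.4424414152208502), np.float64(0.290096569873555), 0.02]
[[-1.4, -0.3], [1.1, 0.0], [0.2, 0.4], [0.2, -0.2]]
[0.5107 0.2031 0.0166] [np.float64(0.4441303434829649), np.float64(0.2970398809744478), 0.02]
[[1.9, 0.6], [-0.5, -0.3], [0.4, -0.4], [-0.7, 0.5], [0.5, 0.1], [-1.9, -1.3]]
```

Run:
```python
from h import *
from scipy.optimize import least_squares
T=load('top0');S=load('scene0')
f=lambda c,u,v:(c[0]+(u+.5)/c[2]-.5,c[1]+(v+.5)/c[2]-.5)
C1=(140,165,6);C2=(270,140,4.8);C3=(270,150,3.5);C4=(130,120,3.6)
a=np.array
tr=[(0,f(C1,151,136),(.065,.095,.155)),(0,f(C1,591,139),(.065,-.095,.155)),(0,f(C1,591,447),(-.065,-.095,.155)),
(0,f(C1,657,515),(-.088,-.118,.02)),
(1,f(C3,364,337),(.065,.095,.153)),(1,f(C3,119,170),(.065,-.095,.153)),(1,f(C3,274,83),(-.065,-.095,.153)),(1,f(C3,353,560),(.088,.118,.02)),(1,f(C3,551,408),(-.088,.118,.02)),(1,f(C3,68,343),(.088,-.118,.02))]
bx=[(0,f(C2,306,57),(.055,.075,.04)),(0,f(C2,567,67),(.055,-.075,.04)),(0,f(C2,565,252),(-.055,-.075,.04)),(0,f(C2,305,243),(-.055,.075,.04)),
(1,f(C4,232,156),(-.055,-.075,.04)),(1,f(C4,106,210),(.055,-.075,.04)),(1,f(C4,225,309),(.055,.075,.04)),(1,f(C4,342,248),(-.055,.075,.04))]
def w(p,l):
    c,s=np.cos(p[2]),np.sin(p[2]); return [p[0]+c*l[0]-s*l[1],p[1]+s*l[0]+c*l[1],l[2]]
def pj(i,P,k):
    im=[T,S][i];uv=proj(im,P);c=a([im['cx'],im['cy']]);d=uv-c;r2=(d@d)/im['fx']**2
    return c+d*(1+k[i]*r2)
def res(p): return np.concatenate([pj(i,w(p[:3],l),p[6:])-a(uv) for i,uv,l in tr]+[pj(i,w(p[3:6],l),p[6:])-a(uv) for i,uv,l in bx]+[[x*1 for x in p[6:]]])
r=least_squares(res,[.508,.198,.02,.6436,-.2227,0,0,0]); print(r.x.round(4),w(r.x,(-.065,.095,.02)));print(r.fun[:-2].reshape(-1,2).round(1).tolist())
# line straightness of top image far edge
g=T['frame'].astype(int);cols=range(5,556,25);ys=[]
for c in cols:
    col=g[20:80,c,1]; ys.append(20+np.argmin(np.diff(col.astype(float))))
print(ys)
```

```text
[ 0.5092  0.2012  0.0178  0.6434 -0.2231  0.0016 -0.2613 -0.0641] [np.float64(0.44256423471828993), np.float64(0.2950564836738855), 0.02]
[[-2.2, -0.2], [-1.1, -0.4], [-1.7, -0.1], [-1.5, -0.7], [1.5, -0.4], [-0.6, -1.0], [0.1, -1.0], [-1.2, -1.0], [-0.7, -1.2], [-2.0, -2.0], [-0.2, 0.4], [-1.4, 0.0], [-0.8, 0.4], [-0.2, 0.9], [-0.1, -1.7], [-2.4, -0.4], [-3.1, 0.6], [3.1, -1.1]]
[np.int64(40), np.int64(41), np.int64(42), np.int64(43), np.int64(43), np.int64(44), np.int64(45), np.int64(46), np.int64(46), np.int64(47), np.int64(47), np.int64(48), np.int64(49), np.int64(50), np.int64(51), np.int64(51), np.int64(52), np.int64(53), np.int64(53), np.int64(54), np.int64(55), np.int64(56), np.int64(56)]
```

```bash
cat > plan.py <<'E'
import numpy as np, sys
from h import get_obs
def pose():
    o=get_obs();w,x,y,z=o['ee_rot'];p=np.array(o['tool_pos'])
    return p, np.arctan2(2*(x*y+w*z),1-2*(y*y+z*z))
def rows(p,psi,targets,g,dmax=.05,amax=.17,nmin=1):
    """targets: (x,y,z,psi_deg or None)"""
    out=[];p=np.array(p,float)
    for t in targets:
        tp=np.array(t[:3],float);ta=psi if t[3] is None else np.radians(t[3])
        d=tp-p;n=max(nmin,int(np.ceil(np.linalg.norm(d)/dmax-1e-6)),int(np.ceil(abs(ta-psi)/amax-1e-6)))
        for i in range(n):
            e=(tp-p)/(n-i);da=(ta-psi)/(n-i)
            c,s=np.cos(psi),np.sin(psi)
            r=[round(e[0]*c+e[1]*s,3),round(e[0]*s-e[1]*c,3),round(-e[2],3),round(-da,3)]
            out.append(r); p=p+[r[0]*c+r[1]*s,r[0]*s-r[1]*c,-r[2]]; psi-=r[3]
    print('end',p.round(4),np.degrees(psi).round(2),len(out))
    for i in range(0,len(out),8): print('; '.join(' '.join('%g'%v for v in r)+' %g'%g for r in out[i:i+8]))
def go(targets,g,**k):
    p,psi=pose();print('now',p.round(4),np.degrees(psi).round(2)); rows(p,psi,targets,g,**k)
E
python3 - <<'E'
from plan import *
go([(.3,-.33,.25,-20),(.42,-.15,.25,20),(.43,.0,.25,50),(.441,.292,.25,80),(.441,.292,.1,80)],.085)
E
```

```text
now [ 0.1786 -0.5199  0.2053] -71.05
end [0.4408 0.2917 0.1003] 79.99 25
-0.023 -0.029 -0.007 -0.148 0.085; -0.019 -0.033 -0.008 -0.149 0.085; -0.014 -0.035 -0.007 -0.148 0.085; -0.008 -0.037 -0.008 -0.149 0.085; -0.003 -0.037 -0.007 -0.148 0.085; 0.002 -0.038 -0.008 -0.149 0.085; 0.01 -0.042 0 -0.14 0.085; 0.016 -0.04 0 -0.14 0.085
0.022 -0.037 0 -0.139 0.085; 0.026 -0.034 0 -0.14 0.085; 0.032 -0.03 0 -0.139 0.085; 0.015 -0.035 0 -0.131 0.085; 0.019 -0.032 0 -0.131 0.085; 0.024 -0.029 0 -0.131 0.085; 0.027 -0.026 0 -0.131 0.085; 0.038 -0.03 0 -0.087 0.085
0.041 -0.026 0 -0.087 0.085; 0.043 -0.023 0 -0.087 0.085; 0.045 -0.019 0 -0.087 0.085; 0.047 -0.015 0 -0.088 0.085; 0.047 -0.011 0 -0.087 0.085; 0 0 0.038 -0 0.085; 0 0 0.037 -0 0.085; 0 0 0.038 -0 0.085
0 0 0.037 -0 0.085
```

drive_tool --steps "-0.023 -0.029 -0.007 -0.148 0.085; -0.019 -0.033 -0.008 -0.149 0.085; -0.014 -0.035 -0.007 -0.148 0.085; -0.008 -0.037 -0.008 -0.149 0.085; -0.003 -0.037 -0.007 -0.148 0.085; 0.002 -0.038 -0.008 -0.149 0.085; 0.01 -0.042 0 -0.14 0.085; 0.016 -0.04 0 -0.14 0.085"

```text
time_s: 1.1
tool_pos: [0.348, -0.2566, 0.2508]
ee_rot: [-0.0, 0.999, -0.032, -0.0]
wrist_force: [0.3, -0.2, 0.6]
finger_gap: 0.995
```

drive_tool --steps "0.022 -0.037 0 -0.139 0.085; 0.026 -0.034 0 -0.14 0.085; 0.032 -0.03 0 -0.139 0.085; 0.015 -0.035 0 -0.131 0.085; 0.019 -0.032 0 -0.131 0.085; 0.024 -0.029 0 -0.131 0.085; 0.027 -0.026 0 -0.131 0.085; 0.038 -0.03 0 -0.087 0.085"

```text
time_s: 2.1
tool_pos: [0.4315, 0.0489, 0.2506]
ee_rot: [-0.0, 0.886, 0.463, -0.0]
wrist_force: [1.0, -0.3, 0.8]
finger_gap: 0.995
```

drive_tool --steps "0.041 -0.026 0 -0.087 0.085; 0.043 -0.023 0 -0.087 0.085; 0.045 -0.019 0 -0.087 0.085; 0.047 -0.015 0 -0.088 0.085; 0.047 -0.011 0 -0.087 0.085; 0 0 0.038 0 0.085; 0 0 0.037 0 0.085; 0 0 0.038 0 0.085"

```text
time_s: 3.1
tool_pos: [0.4405, 0.2916, 0.1365]
ee_rot: [-0.0, 0.766, 0.643, -0.0]
wrist_force: [0.5, -0.6, -0.1]
finger_gap: 0.995
```

Run:
```python
from plan import *
from h import *
for n in ['top','scene']: snap(n,n+'1')
st(); go([(.441,.292,.06,80),(.441,.292,.034,80)],.085)
crop('scene1',270,100,220,220,2.7,'c5')
crop('top1',120,140,200,150,4,'c6')
```

```text
{'time_s': 3.2, 'tool_pos': [0.4386, 0.2905, 0.1343], 'ee_rot': [-0.0009, 0.7661, 0.6427, -0.0034], 'qpos': [0.4255, 0.2545, -0.1698, 1.1535, -0.0, 0.6001], 'wrist_force': [-0.3457, -0.5785, -0.0079], 'finger_gap': 0.9942}
now [0.4386 0.2905 0.1343] 79.99
end [0.4409 0.2921 0.0343] 79.99 3
0.001 0.001 0.037 -0 0.085; 0.001 0.001 0.037 -0 0.085; -0 0 0.026 -0 0.085
```

View pics/c5.png

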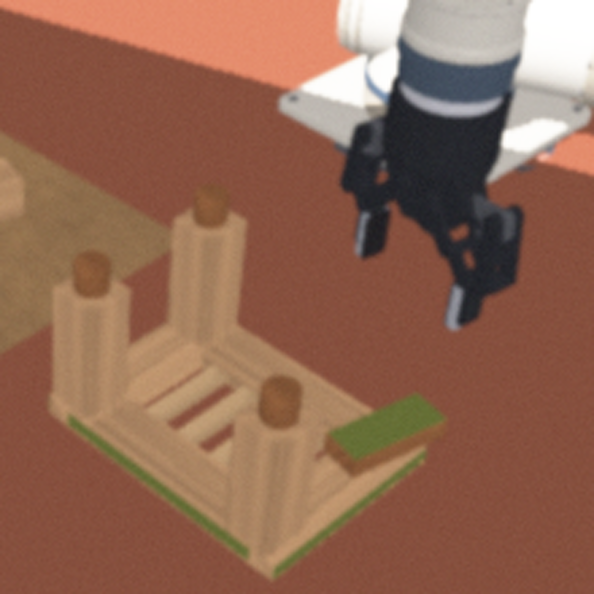

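View pics/c6.png

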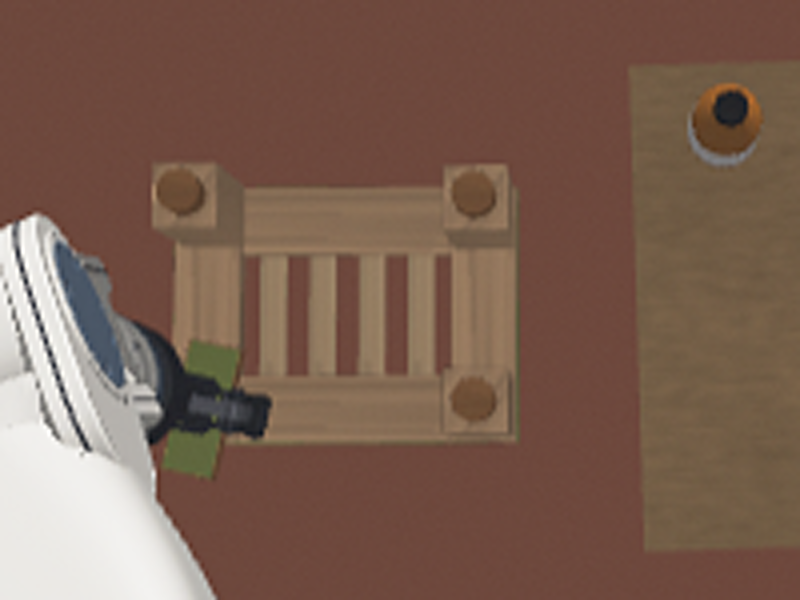

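Run:
```python
from h import *
S=load('scene1');T=load('top1')
p=np.array([.4407,.2917,.1375]);
x=np.array([np.cos(np.radians(80)),np.sin(np.radians(80)),0])
for g in (.0425,-.0425):
  for dz in (0,-.011,.002):
    q=p+x*g+[0,0,dz];u=proj(S,q); t=proj(T,q); print(g,dz,(u-[270,100])*2.7,(t-[120,140])*4)
```

```text
0.0425 0 [443.33420931 357.31836997] [103.50836097 385.65841403]
0.0425 -0.011 [440.72867292 369.14664024] [107.4041922  386.52905026]
0.0425 0.002 [443.81173816 355.15054751] [102.79332002 385.49861744]
-0.0425 0 [363.03938395 291.53172476] [235.86974382 412.25490665]
-0.0425 -0.011 [361.08593818 303.13613991] [238.71555757 412.91457461]
-0.0425 0.002 [363.39724546 289.4058539 ] [235.34742194 412.13383091]
```

drive_tool --steps "0.001 0 0.037 0 0.085; 0 0 0.037 0 0.085; 0 0 0 0 0.085"

```text
time_s: 3.58
tool_pos: [0.4401, 0.2919, 0.0632]
ee_rot: [-0.0, 0.766, 0.643, -0.002]
wrist_force: [-0.1, -0.7, 0.2]
finger_gap: 0.993
```

Run:
```python
from plan import *
from h import *
S=snap('scene','scene2')
st()
crop('scene2',370,150,110,130,5,'c7')
p=np.array(get_obs()['tool_pos'])
x=np.array([np.cos(np.radians(80)),np.sin(np.radians(80)),0])
for g in (.0425,-.0425):
  for dz in (0,-.011,.002):
    q=p+x*g+[0,0,dz];u=proj(S,q); print(g,dz,(u-[370,150])*5)
```

```text
{'time_s': 3.625, 'tool_pos': [0.4411, 0.2924, 0.0648], 'ee_rot': [-0.0001, 0.7662, 0.6426, -0.0003], 'qpos': [0.4268, 0.306, -0.2873, 0.9782, 0.0, 0.6017], 'wrist_force': [0.8377, -0.2508, -0.682], 'finger_gap': 0.9967}
0.0425 0 [291.10559009 552.71526616]
0.0425 -0.011 [286.6754476  572.79215916]
0.0425 0.002 [291.91725029 549.03691605]
-0.0425 0 [149.927641   428.36477145]
-0.0425 -0.011 [146.59057177 448.15427873]
-0.0425 0.002 [150.5387914  424.74052386]
```

View pics/c7.png

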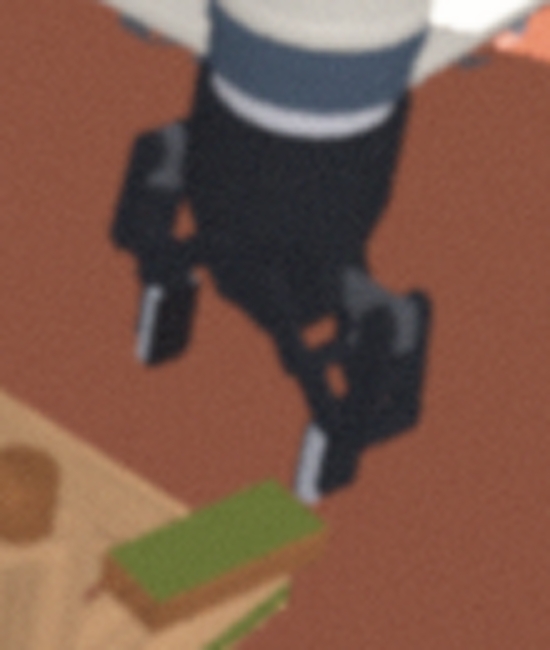

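drive_tool --steps "0 0 0.015 0 0.085; 0 0 0.01 0 0.085; 0 0 0 0 0.085"

```text
time_s: 4.0
tool_pos: [0.4406, 0.2923, 0.0384]
ee_rot: [-0.0, 0.766, 0.643, -0.0]
wrist_force: [0.1, -0.5, 0.5]
finger_gap: 1.001
```

Run:
```python
from plan import *
from h import *
S=snap('scene','scene3');snap('top','top3')
st()
crop('scene3',370,150,110,130,5,'c8')
crop('top3',140,180,90,90,6,'c9')
```

```text
{'time_s': 4.1, 'tool_pos': [0.4411, 0.2925, 0.0391], 'ee_rot': [0.0, 0.7661, 0.6427, 0.0], 'qpos': [0.4269, 0.3291, -0.3273, 0.9143, -0.0, 0.6017], 'wrist_force': [-0.0416, 0.8482, 0.0972], 'finger_gap': 0.993}
```

View pics/c8.png

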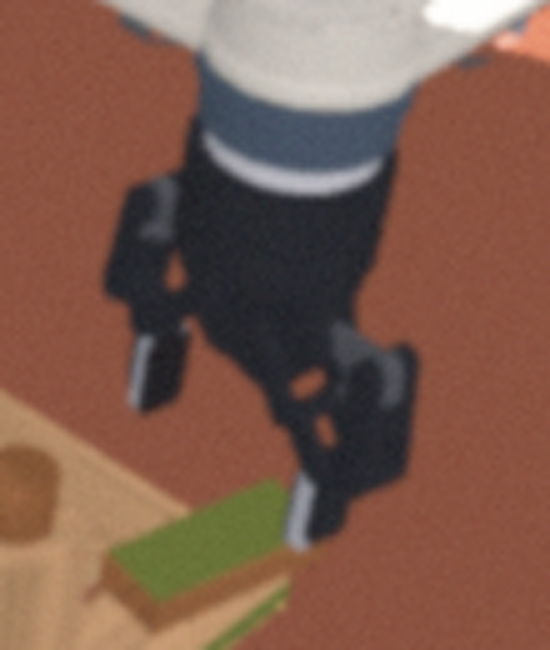

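View pics/c9.png

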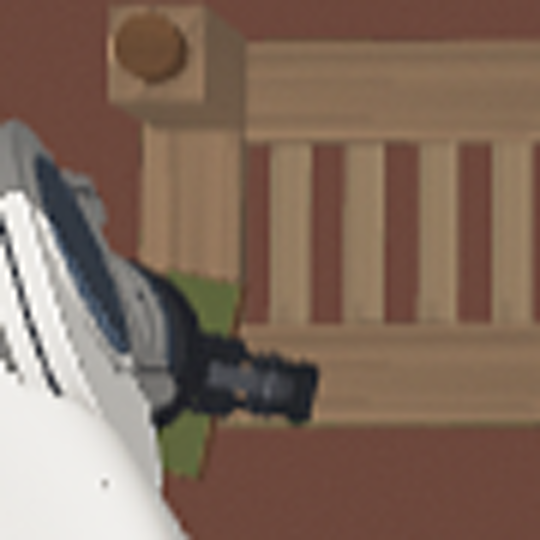

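Run:
```python
from h import *
S=load('scene3')
for s in (.049,-.049):
  for z in (.03,.04,.05,.06,.07):
    q=np.array([.4408+.1736*s,.2924+.985*s,z]);print(s,z,((proj(S,q)-[370,150])*5).round())
```

```text
0.049 0.03 [289. 625.]
0.049 0.04 [293. 607.]
0.049 0.05 [297. 589.]
0.049 0.06 [301. 571.]
0.049 0.07 [305. 553.]
-0.049 0.03 [130. 481.]
-0.049 0.04 [133. 463.]
-0.049 0.05 [136. 446.]
-0.049 0.06 [139. 428.]
-0.049 0.07 [142. 410.]
```

drive_tool --steps "0 0 0.005 0 0.085; 0 0 0 0 0.04; 0 0 0 0 0.02; 0 0 0 0 0.02; 0 0 0 0 0.02; 0 0 0 0 0.02" --squeeze 30

```text
time_s: 4.85
tool_pos: [0.441, 0.2925, 0.0339]
ee_rot: [0.0, 0.766, 0.643, 0.0]
wrist_force: [-0.3, -0.1, 0.1]
finger_gap: 0.237
```

Run:
```python
from plan import *
from h import *
S=snap('scene','scene4')
st()
crop('scene4',370,150,110,130,5,'c10')
```

```text
{'time_s': 4.9, 'tool_pos': [0.441, 0.2924, 0.0339], 'ee_rot': [0.0, 0.7661, 0.6427, 0.0], 'qpos': [0.4269, 0.3341, -0.3351, 0.9016, 0.0, 0.6017], 'wrist_force': [0.5123, -0.2485, 0.4719], 'finger_gap': 0.2323}
```

View pics/c10.png

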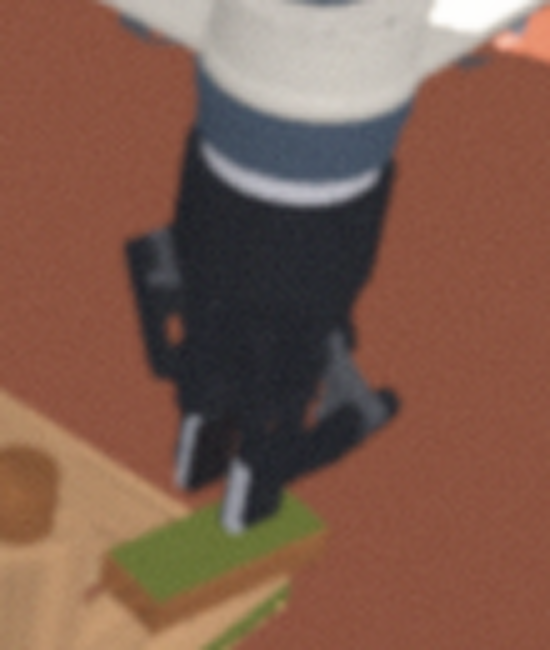

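drive_tool --steps "0 0 0 0 0.07; 0 0 0 0 0.07; 0 0 0 0 0.07; 0 0 0.01 0 0.07; 0 0 0.01 0 0.07; 0 0 0 0 0.07"

```text
time_s: 5.65
tool_pos: [0.4402, 0.2921, 0.0127]
ee_rot: [-0.0, 0.766, 0.643, -0.001]
wrist_force: [-0.2, -0.4, 0.4]
finger_gap: 0.82
```

Run:
```python
from plan import *
from h import *
S=snap('scene','scene5')
st()
crop('scene5',370,150,110,130,5,'c11')
```

```text
{'time_s': 5.7, 'tool_pos': [0.4406, 0.2922, 0.0132], 'ee_rot': [-0.0002, 0.7662, 0.6427, -0.0007], 'qpos': [0.4269, 0.3557, -0.364, 0.8525, -0.0, 0.6017], 'wrist_force': [1.0638, 0.6469, 0.2182], 'finger_gap': 0.821}
```

View pics/c11.png

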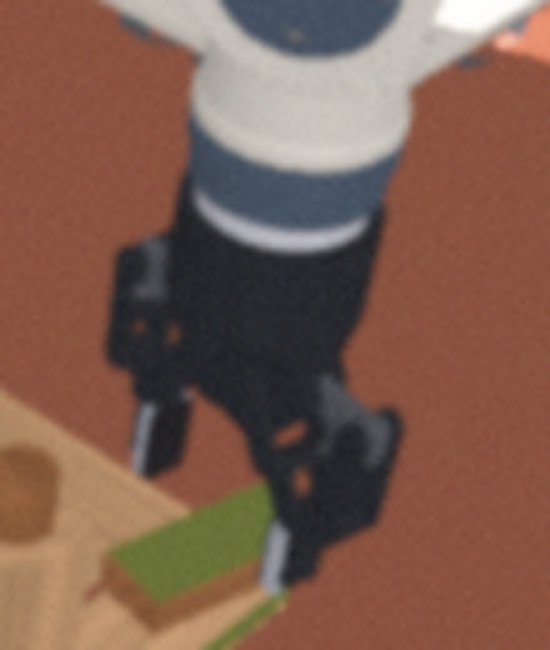

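drive_tool --steps "0 0 0.009 0 0.07; 0 0 0 0 0.02; 0 0 0 0 0.02; 0 0 0 0 0.02; 0 0 0 0 0.02" --squeeze 30

```text
time_s: 6.32
tool_pos: [0.4411, 0.2925, 0.0051]
ee_rot: [0.0, 0.766, 0.643, 0.0]
wrist_force: [0.2, -0.0, 1.8]
finger_gap: 0.41
```

Run:
```python
from plan import *
from h import *
S=snap('scene','scene6')
st()
crop('scene6',370,150,110,130,5,'c12')
```

```text
{'time_s': 6.375, 'tool_pos': [0.4411, 0.2925, 0.0051], 'ee_rot': [0.0001, 0.7661, 0.6427, 0.0002], 'qpos': [0.4269, 0.3644, -0.3754, 0.8306, -0.0, 0.6017], 'wrist_force': [0.513, 0.5451, 1.319], 'finger_gap': 0.408}
```

View pics/c12.png

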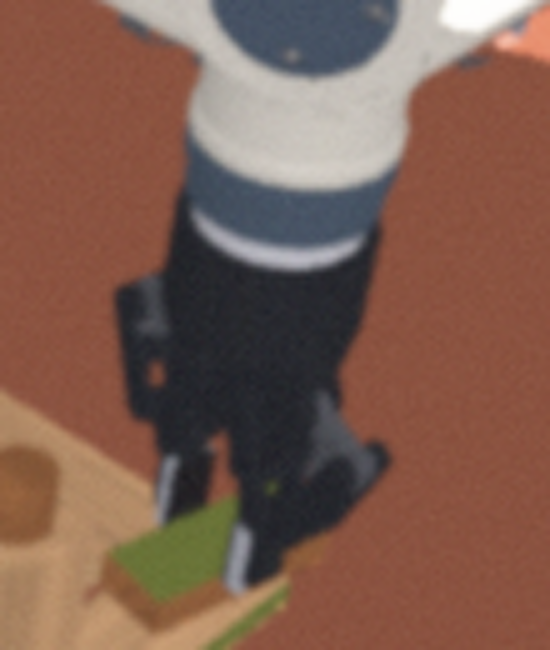

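Run:
```python
from plan import *
go([(.441,.292,.2,80),(.46,.05,.22,45),(.5,-.12,.2,20),(.6435,-.223,.17,0),(.6435,-.223,.06,0)],.02)
```

```text
now [0.4411 0.2925 0.0051] 79.98
end [ 0.6436 -0.2225  0.0601] -0.0 20
-0 -0 -0.049 -0 0.02; -0 -0 -0.049 -0 0.02; -0 -0 -0.048 -0 0.02; -0 -0 -0.049 -0 0.02; -0.047 0.012 -0.004 0.122 0.02; -0.045 0.018 -0.004 0.122 0.02; -0.043 0.023 -0.004 0.122 0.02; -0.04 0.028 -0.004 0.122 0.02
-0.036 0.033 -0.004 0.123 0.02; -0.023 0.037 0.005 0.109 0.02; -0.019 0.039 0.005 0.109 0.02; -0.014 0.041 0.005 0.109 0.02; -0.009 0.043 0.005 0.109 0.02; 0.025 0.037 0.008 0.087 0.02; 0.028 0.034 0.007 0.087 0.02; 0.031 0.032 0.008 0.087 0.02
0.033 0.028 0.007 0.088 0.02; -0 0 0.037 -0 0.02; -0 0 0.037 -0 0.02; -0 0 0.036 -0 0.02
```

drive_tool --steps "0 0 -0.02 0 0.02; 0 0 -0.045 0 0.02; 0 0 -0.055 0 0.02; 0 0 -0.055 0 0.02; 0 0 -0.02 0 0.02; -0.047 0.012 -0.004 0.122 0.02; -0.045 0.018 -0.004 0.122 0.02; -0.043 0.023 -0.004 0.122 0.02"

```text
time_s: 7.38
tool_pos: [0.452, 0.1459, 0.212]
ee_rot: [0.0, 0.871, 0.491, 0.0]
wrist_force: [0.3, -0.2, 0.5]
finger_gap: 0.411
```

drive_tool --steps "-0.04 0.028 -0.004 0.122 0.02; -0.036 0.033 -0.004 0.123 0.02; -0.023 0.037 0.005 0.109 0.02; -0.019 0.039 0.005 0.109 0.02; -0.014 0.041 0.005 0.109 0.02; -0.009 0.043 0.005 0.109 0.02; 0.025 0.037 0.008 0.087 0.02; 0.028 0.034 0.007 0.087 0.02"

```text
time_s: 8.38
tool_pos: [0.5728, -0.1728, 0.1848]
ee_rot: [0.0, 0.996, 0.085, 0.0]
wrist_force: [0.2, -0.1, -0.6]
finger_gap: 0.408
```

drive_tool --steps "0.031 0.032 0.008 0.087 0.02; 0.033 0.028 0.007 0.088 0.02; 0 0 0.037 0 0.02; 0 0 0.037 0 0.02; 0 0 0.02 0 0.02; 0 0 0 0 0.02"

```text
time_s: 9.12
tool_pos: [0.6425, -0.2221, 0.074]
ee_rot: [-0.001, 1.0, -0.0, -0.002]
wrist_force: [0.0, -1.0, -0.3]
finger_gap: 0.408
```

Run:
```python
from plan import *
from h import *
S=snap('scene','scene7');snap('top','top7')
st()
crop('scene7',120,90,170,150,4,'c13')
crop('top7',270,120,160,140,4.5,'c14')
```

```text
{'time_s': 9.225, 'tool_pos': [0.6438, -0.2227, 0.0766], 'ee_rot': [0.0001, 1.0, 0.0, 0.0003], 'qpos': [-0.4561, 0.5362, 0.1268, 1.1607, -0.0, 1.1147], 'wrist_force': [0.7506, 0.5811, -0.4097], 'finger_gap': 0.4091}
```

View pics/c13.png

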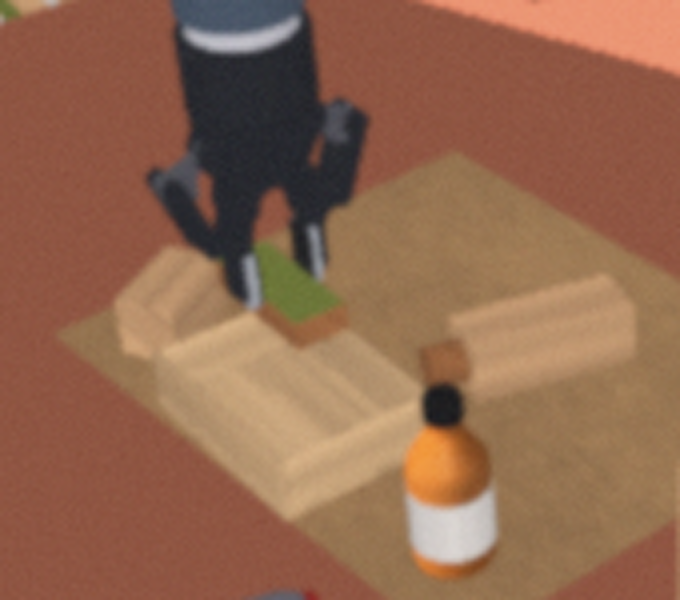

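View pics/c14.png

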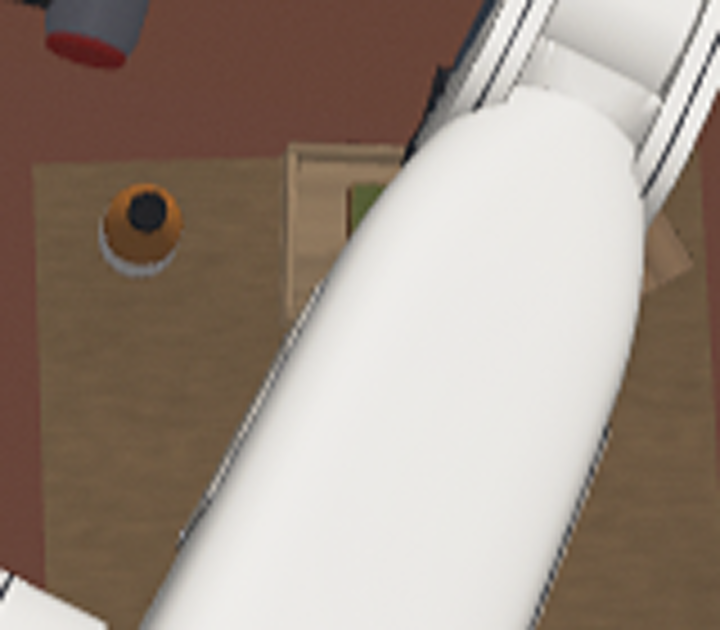

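Run:
```python
from h import *
S=load('scene7');T=load('top7')
for d in ((.018,.045,.1095),(-.018,.045,.1095),(.018,-.045,.1095),(.018,.045,.0915),(-.018,.045,.0915)):
    q=np.array([.6438+d[0],-.2227+d[1],d[2]]);print(d,((proj(S,q)-[120,90])*4).round(),((proj(T,q)-[270,120])*4.5).round())
```

```text
(0.018, 0.045, 0.1095) [288. 319.] [350. 180.]
(-0.018, 0.045, 0.1095) [340. 296.] [349. 241.]
(0.018, -0.045, 0.1095) [206. 254.] [504. 184.]
(0.018, 0.045, 0.0915) [291. 345.] [346. 186.]
(-0.018, 0.045, 0.0915) [343. 321.] [345. 246.]
```

drive_tool --steps "0 0 0.03 0 0.02; 0 0 0.024 0 0.02; 0 0 0 0 0.045; 0 0 0 0 0.05; 0 0 0 0 0.05; 0 0 -0.05 0 0.05; 0 0 -0.05 0 0.05; -0.05 0 -0.03 0 0.085"

```text
time_s: 10.22
tool_pos: [0.5958, -0.2232, 0.1548]
ee_rot: [0.001, 1.0, 0.001, 0.002]
wrist_force: [0.0, -0.3, 0.6]
finger_gap: 0.782
```

drive_tool --steps "-0.06 0.03 0 0 0.085; -0.06 0.03 0 0 0.085; -0.06 0.05 0 0 0.085; 0 0.05 0 0 0.085; 0 0.03 0 0 0.085"

```text
time_s: 10.85
tool_pos: [0.433, -0.401, 0.1534]
ee_rot: [0.001, 1.0, -0.001, 0.001]
wrist_force: [-0.9, 0.2, 0.3]
finger_gap: 0.996
```

Run:
```python
from plan import *
from h import *
S=snap('scene','scene8');snap('top','top8')
st()
crop('scene8',120,90,220,150,3.6,'c15')
crop('top8',270,140,165,140,4.8,'c16')
```

```text
{'time_s': 10.95, 'tool_pos': [0.4333, -0.4016, 0.1525], 'ee_rot': [0.0009, 1.0, -0.0015, 0.0005], 'qpos': [-0.8892, 0.3458, 0.0107, 1.2337, -0.0004, 0.6845], 'wrist_force': [0.7308, -0.1085, -0.4781], 'finger_gap': 0.9964}
```

View pics/c15.png

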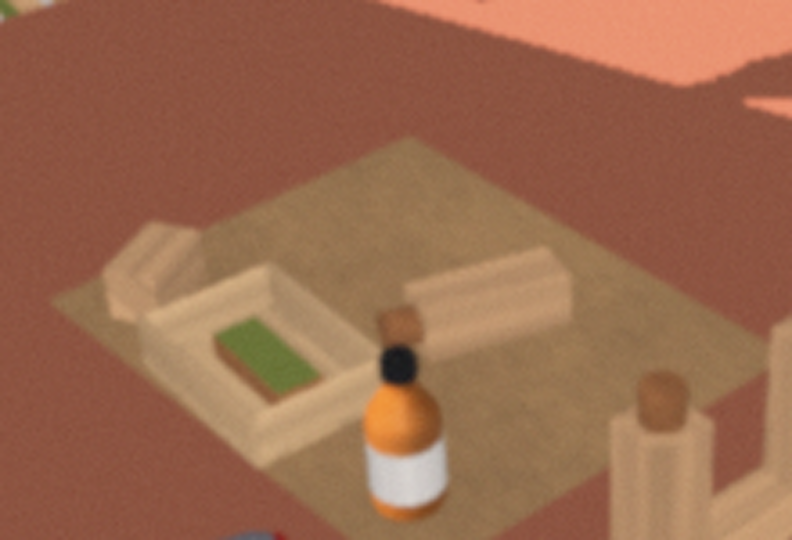

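View pics/c16.png

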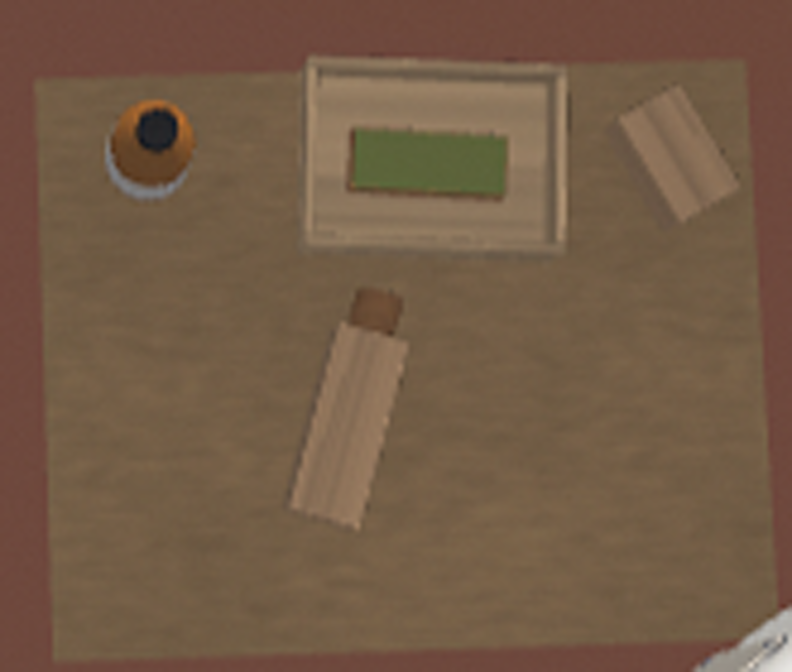

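Run:
```python
from plan import *
from h import *
T=load('top8')
f=lambda u,v:(270+(u+.5)/4.8-.5,140+(v+.5)/4.8-.5)
im=T
go([(.45,-.3,.15,35),(.5275,-.1855,.1,75.5),(.5275,-.1855,.03,75.5)],.085)
for z in (.042,.043):
  print([at(T,*f(u,v),z)[:2].round(4).tolist() for u,v in [(342,322),(408,345),(360,528),(290,508)]])
```

```text
now [ 0.4333 -0.4016  0.1525] -0.17
end [ 0.5279 -0.1853  0.0305] 75.52 11
0.004 -0.025 0.001 -0.153 0.085; 0.008 -0.025 0 -0.154 0.085; 0.012 -0.023 0.001 -0.153 0.085; 0.015 -0.021 0 -0.154 0.085; 0.026 -0.01 0.01 -0.141 0.085; 0.027 -0.006 0.01 -0.141 0.085; 0.027 -0.002 0.01 -0.142 0.085; 0.028 0.001 0.01 -0.141 0.085
0.027 0.006 0.01 -0.142 0.085; -0 -0 0.035 0 0.085; -0 -0 0.035 0 0.085
[[0.5457, -0.1697], [0.5335, -0.2074], [0.4294, -0.1812], [0.4397, -0.1416]]
[[0.5456, -0.1696], [0.5334, -0.2072], [0.4293, -0.181], [0.4397, -0.1415]]
```

drive_tool --steps "0.004 -0.025 0.001 -0.153 0.085; 0.008 -0.025 0 -0.154 0.085; 0.012 -0.023 0.001 -0.153 0.085; 0.015 -0.021 0 -0.154 0.085; 0.026 -0.01 0.01 -0.141 0.085; 0.027 -0.006 0.01 -0.141 0.085; 0.027 -0.002 0.01 -0.142 0.085; 0.028 0.001 0.01 -0.141 0.085"

```text
time_s: 11.95
tool_pos: [0.5124, -0.2032, 0.1105]
ee_rot: [0.001, 0.83, 0.558, 0.0]
wrist_force: [-0.0, -0.2, 0.2]
finger_gap: 0.999
```

drive_tool --steps "0.027 0.006 0.01 -0.142 0.085; 0 0 0.03 0 0.085; 0 0 0.03 0 0.085; 0 0 0.015 0 0.085; 0 0 0 0 0.085"

```text
time_s: 12.58
tool_pos: [0.5273, -0.1815, 0.0247]
ee_rot: [-0.0, 0.79, 0.614, -0.0]
wrist_force: [0.3, 0.3, 0.5]
finger_gap: 0.997
```

Run:
```python
from plan import *
from h import *
S=snap('scene','scene9');snap('top','top9')
st()
crop('scene9',150,80,170,150,4,'c17')
crop('top9',310,150,90,110,6,'c18')
```

```text
{'time_s': 12.675, 'tool_pos': [0.5282, -0.1821, 0.026], 'ee_rot': [0.0006, 0.7897, 0.6135, 0.0003], 'qpos': [-0.4822, 0.3848, -0.2769, 0.9077, 0.0, -0.2324], 'wrist_force': [0.1676, -0.2375, 0.0935], 'finger_gap': 0.9969}
```

View pics/c17.png

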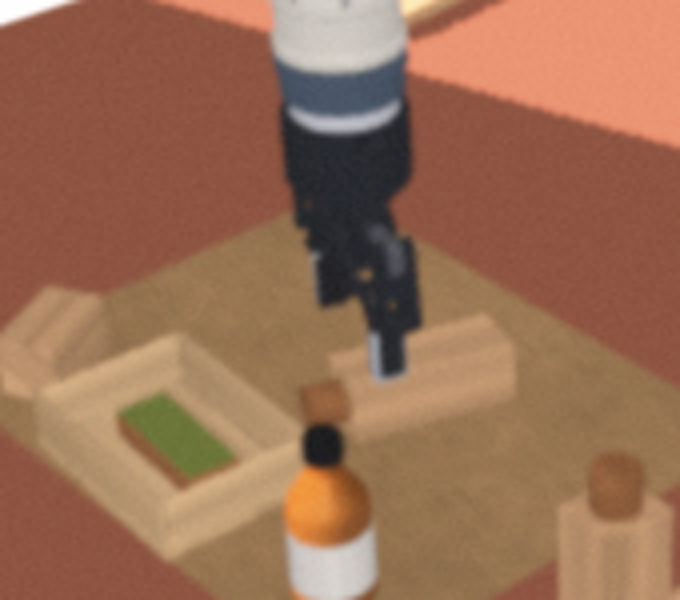

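View pics/c18.png

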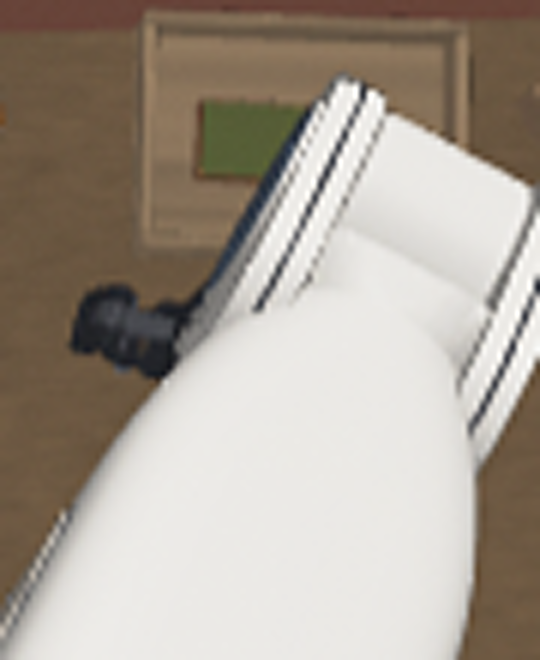

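drive_tool --steps "-0.003 0 0.015 0 0.085; 0 0 0.015 0 0.085; 0 0 0.006 0 0.085; 0 0 0 0 0.085" --squeeze 20

```text
time_s: 13.18
tool_pos: [0.5265, -0.1846, -0.0118]
ee_rot: [-0.001, 0.79, 0.613, -0.0]
wrist_force: [-0.7, 0.6, 0.8]
finger_gap: 0.998
```

Run:
```python
from plan import *
from h import *
S=snap('scene','scene10')
st()
crop('scene10',190,110,110,100,6,'c19')
```

```text
{'time_s': 13.225, 'tool_pos': [0.5269, -0.1848, -0.0114], 'ee_rot': [-0.0003, 0.7897, 0.6135, -0.0001], 'qpos': [-0.4876, 0.424, -0.3255, 0.8219, 0.0, -0.2378], 'wrist_force': [-0.1348, 0.6594, -0.3237], 'finger_gap': 0.9964}
```

View pics/c19.png

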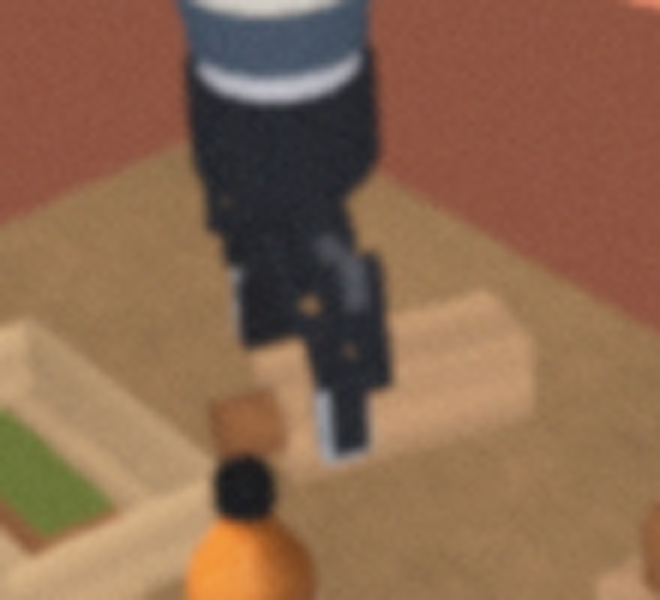

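drive_tool --steps "0 0 0.003 0 0.06; 0 0 0 0 0.03; 0 0 0 0 0.03; 0 0 0 0 0.03; 0 0 -0.01 0 0.03; 0 0 -0.015 0 0.03; 0 0 -0.015 0 0.03; 0 0 0 0 0.03" --squeeze 20

```text
time_s: 14.22
tool_pos: [0.5279, -0.1853, 0.0276]
ee_rot: [0.001, 0.79, 0.614, 0.001]
wrist_force: [-0.2, -0.3, -0.6]
finger_gap: 0.492
```

Run:
```python
from plan import *
from h import *
S=snap('scene','scene11')
st()
crop('scene11',190,90,110,120,5,'c20')
```

```text
{'time_s': 14.275, 'tool_pos': [0.5274, -0.185, 0.0268], 'ee_rot': [0.0008, 0.7897, 0.6135, 0.0004], 'qpos': [-0.4876, 0.3841, -0.2758, 0.9093, 0.0, -0.2378], 'wrist_force': [-0.4949, 0.2546, -1.8558], 'finger_gap': 0.4897}
```

View pics/c20.png

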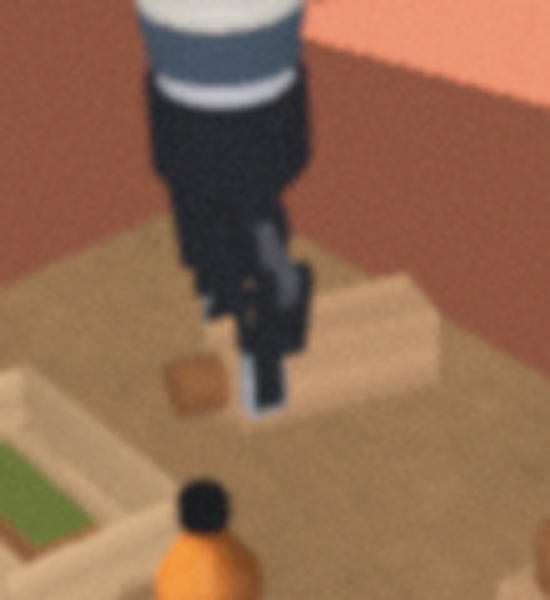

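Run:
```python
from plan import *
go([(.5,-.2,.1,60),(.46,-.225,.1,-90),(.46,-.225,.0175,-90)],.03,amax=.165)
```

```text
now [ 0.5274 -0.185   0.0268] 75.69
end [ 0.4603 -0.2247  0.0178] -90.01 20
-0.011 -0.011 -0.037 0.137 0.03; -0.012 -0.01 -0.036 0.137 0.03; -0.003 -0.001 -0 0.164 0.03; -0.003 -0.001 -0 0.164 0.03; -0.003 -0.001 -0 0.164 0.03; -0.003 -0 -0 0.164 0.03; -0.003 0 -0 0.163 0.03; -0.003 0.001 -0 0.164 0.03
-0.003 0.001 -0 0.163 0.03; -0.002 0.002 -0 0.164 0.03; -0.002 0.002 -0 0.163 0.03; -0.002 0.002 -0 0.164 0.03; -0.001 0.003 -0 0.163 0.03; -0.001 0.003 -0 0.164 0.03; -0 0.003 -0 0.163 0.03; 0 0.003 -0 0.164 0.03
0.001 0.002 -0 0.163 0.03; 0.001 0.002 -0 0.164 0.03; 0 0 0.041 -0 0.03; 0 0 0.041 -0 0.03
```

drive_tool --steps "-0.011 -0.011 -0.037 0.137 0.03; -0.012 -0.01 -0.036 0.137 0.03; -0.003 -0.001 0 0.164 0.03; -0.003 -0.001 0 0.164 0.03; -0.003 -0.001 0 0.164 0.03; -0.003 0 0 0.164 0.03; -0.003 0 0 0.163 0.03; -0.003 0.001 0 0.164 0.03"

```text
time_s: 15.28
tool_pos: [0.4834, -0.2093, 0.0983]
ee_rot: [-0.0, 1.0, 0.029, -0.0]
wrist_force: [0.4, 0.2, -0.7]
finger_gap: 0.487
```

drive_tool --steps "-0.003 0.001 0 0.163 0.03; -0.002 0.002 0 0.164 0.03; -0.002 0.002 0 0.163 0.03; -0.002 0.002 0 0.164 0.03; -0.001 0.003 0 0.163 0.03; -0.001 0.003 0 0.164 0.03; 0 0.003 0 0.163 0.03; 0 0.003 0 0.164 0.03"

```text
time_s: 16.27
tool_pos: [0.4629, -0.2214, 0.0983]
ee_rot: [0.0, 0.811, -0.585, -0.001]
wrist_force: [-1.1, 0.7, -0.8]
finger_gap: 0.491
```

drive_tool --steps "0.001 0.002 0 0.163 0.03; 0.001 0.002 0 0.164 0.03; 0 0 0.041 0 0.03; 0 0 0.041 0 0.03; 0 0 0 0 0.03"

```text
time_s: 16.9
tool_pos: [0.4578, -0.223, 0.0144]
ee_rot: [-0.001, -0.707, 0.707, 0.003]
wrist_force: [0.9, 0.5, -1.1]
finger_gap: 0.489
```

Run:
```python
from plan import *
from h import *
S=snap('scene','scene12');snap('top','top12')
st()
crop('scene12',150,80,150,140,4.2,'c21')
crop('top12',300,140,100,110,5.4,'c22')
```

```text
{'time_s': 17.0, 'tool_pos': [0.46, -0.2245, 0.0175], 'ee_rot': [-0.0, -0.707, 0.7072, 0.0002], 'qpos': [-0.6181, 0.3261, -0.3984, 0.8467, -0.0, 2.5237], 'wrist_force': [0.417, -0.0655, -1.7569], 'finger_gap': 0.4869}
```

View pics/c21.png

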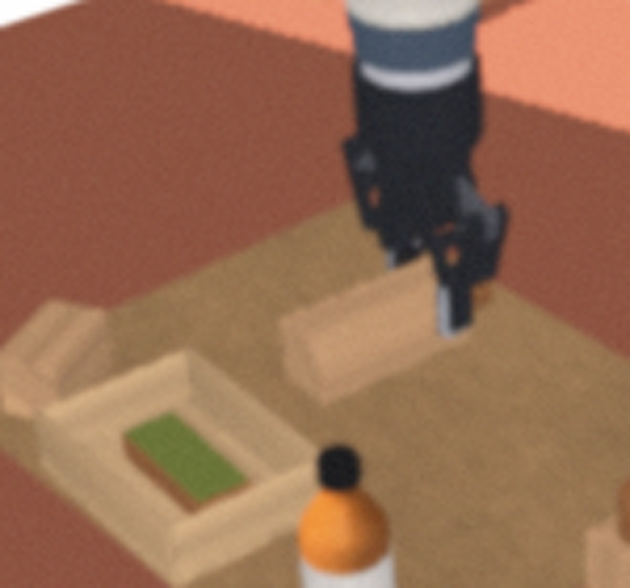

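View pics/c22.png

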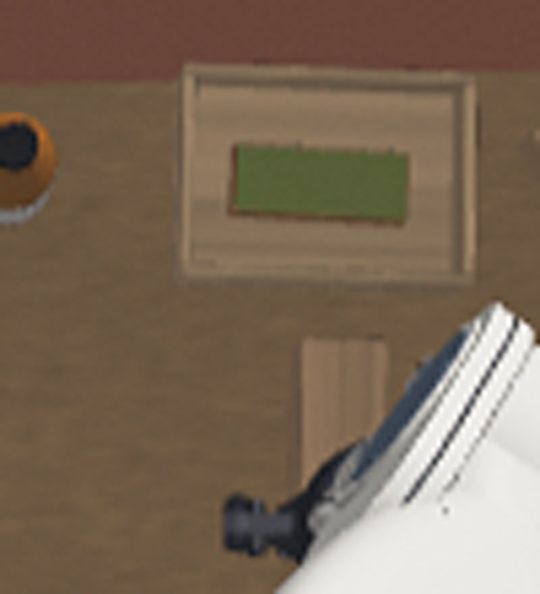

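drive_tool --steps "0 -0.015 0 0 0.03; 0 -0.012 0 0 0.03; 0 -0.002 0 0 0.03; 0 -0.002 0 0 0.03; 0 -0.001 0 0 0.03"

```text
time_s: 17.62
tool_pos: [0.4918, -0.2244, 0.0169]
ee_rot: [-0.0, -0.707, 0.707, 0.0]
wrist_force: [0.1, 0.7, -2.2]
finger_gap: 0.492
```

drive_tool --steps "0 -0.002 0 0 0.03; 0 -0.001 0 0 0.03; 0 0 0 0 0.03"

```text
time_s: 18.0
tool_pos: [0.4926, -0.2243, 0.0166]
ee_rot: [-0.001, -0.707, 0.707, 0.002]
wrist_force: [-8.3, -0.5, 3.1]
finger_gap: 0.487
```

drive_tool --steps "0 -0.001 -0.001 0 0.03; 0 -0.001 -0.003 0 0.03; 0 -0.001 -0.004 0 0.03; 0 0 0 0 0.03"

```text
time_s: 18.5
tool_pos: [0.4961, -0.2246, 0.0247]
ee_rot: [-0.001, -0.707, 0.708, 0.001]
wrist_force: [-8.4, -2.5, -0.8]
finger_gap: 0.488
```

Run:
```python
from plan import *
from h import *
S=snap('scene','scene13')
st()
crop('scene13',170,80,120,120,5,'c23')
```

```text
{'time_s': 18.55, 'tool_pos': [0.4961, -0.2246, 0.0247], 'ee_rot': [-0.0013, -0.7066, 0.7076, 0.001], 'qpos': [-0.5781, 0.3678, -0.3088, 0.8967, -0.0021, 2.5649], 'wrist_force': [-7.5084, -2.1092, 0.1478], 'finger_gap': 0.4854}
```

View pics/c23.png

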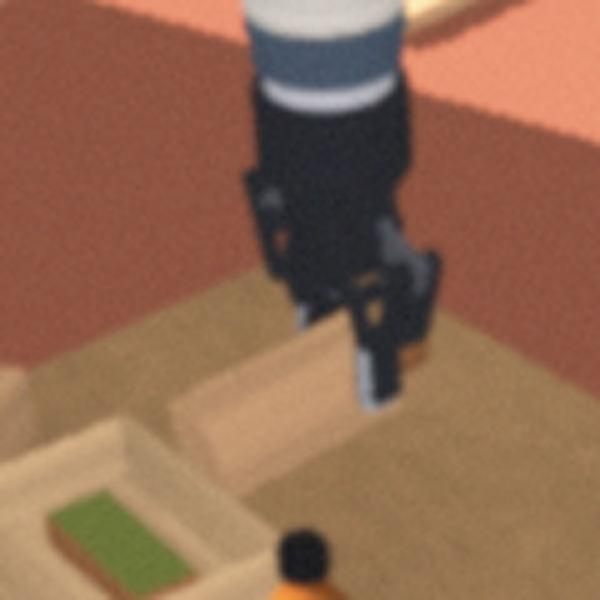

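drive_tool --steps "0 -0.001 -0.003 0 0.03; 0 -0.001 -0.003 0 0.03; 0 -0.001 -0.003 0 0.03; 0 -0.001 -0.003 0 0.03; 0 -0.002 -0.004 0 0.03; 0 -0.001 -0.003 0 0.03"

```text
time_s: 19.3
tool_pos: [0.5051, -0.2242, 0.0442]
ee_rot: [-0.0, 0.707, -0.707, -0.0]
wrist_force: [-2.6, -0.5, -3.1]
finger_gap: 0.486
```

Run:
```python
from plan import *
from h import *
S=snap('scene','scene14')
st()
crop('scene14',170,80,120,120,5,'c24')
```

```text
{'time_s': 19.35, 'tool_pos': [0.5053, -0.2243, 0.0445], 'ee_rot': [-0.0002, 0.7072, -0.707, 0.0002], 'qpos': [-0.5698, 0.3592, -0.2637, 0.9475, 0.0003, 2.5716], 'wrist_force': [-2.8857, 0.5859, -0.7833], 'finger_gap': 0.4891}
```

View pics/c24.png

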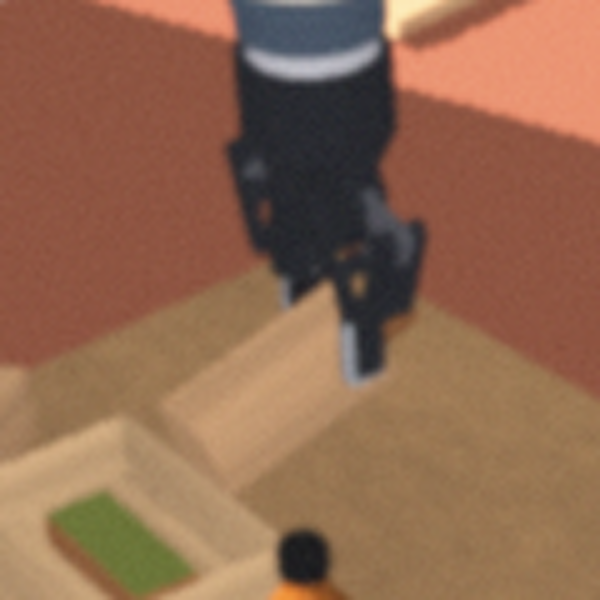

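drive_tool --steps "0 -0.003 -0.004 0 0.03; 0 -0.002 -0.004 0 0.03; 0 -0.003 -0.004 0 0.03; 0 -0.002 -0.004 0 0.03; 0 -0.003 -0.003 0 0.03; 0 -0.003 -0.003 0 0.03; 0 -0.003 -0.003 0 0.03"

```text
time_s: 20.23
tool_pos: [0.5244, -0.2245, 0.0692]
ee_rot: [0.0, -0.707, 0.707, -0.0]
wrist_force: [-0.4, -1.1, -2.0]
finger_gap: 0.49
```

Run:
```python
from plan import *
from h import *
S=snap('scene','scene15')
st()
crop('scene15',170,60,120,130,4.6,'c25')
```

```text
{'time_s': 20.275, 'tool_pos': [0.5248, -0.2246, 0.0695], 'ee_rot': [0.0002, -0.7071, 0.7071, -0.0005], 'qpos': [-0.5516, 0.3651, -0.1824, 1.0221, 0.0002, 2.5901], 'wrist_force': [1.0272, -1.3245, -1.0103], 'finger_gap': 0.487}
```

View pics/c25.png

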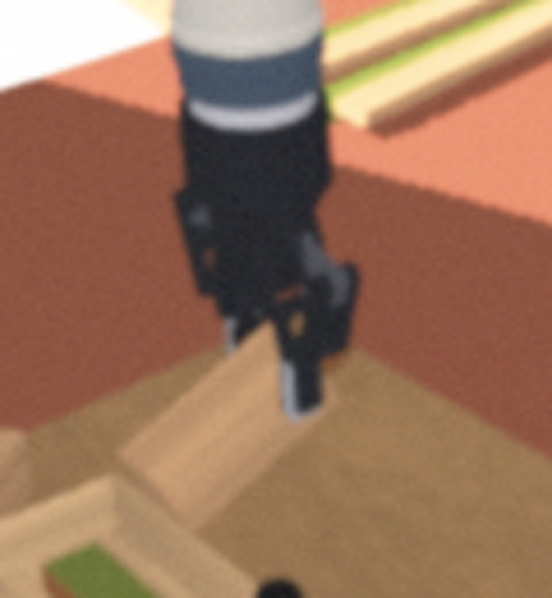

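```bash
cat > pm.py <<'E'
from h import *
def corners(P,Raxis_z,th,a=.095,y=None):
    # foot corners; post axis toward foot = (cos,0,-sin) in x,z
    c,s=np.cos(th),np.sin(th); ax=np.array([c,0,-s]); up=np.array([s,0,c]); Y=np.array([0,1,0])
    o=np.array([P[0],P[1],Raxis_z])
    return {k:o+ax*a+up*i*.021+Y*j*.021 for k,i,j in (('top+y',1,1),('bot+y',-1,1),('top-y',1,-1),('bot-y',-1,-1))}
E
python3 - <<'E'
from pm import *
S=load('scene15')
for th in (20,25,30,35,40):
    print(th,{k:((proj(S,v)-[170,60])*4.6).round().tolist()+[v.round(3)[0],v.round(3)[2]] for k,v in corners((.5248,-.2246),.0695+.0355,np.radians(th)).items()})
E
```

```text
20 {'top+y': [144.0, 482.0, np.float64(0.621), np.float64(0.092)], 'bot+y': [174.0, 533.0, np.float64(0.607), np.float64(0.053)], 'top-y': [100.0, 448.0, np.float64(0.621), np.float64(0.092)], 'bot-y': [131.0, 499.0, np.float64(0.607), np.float64(0.053)]}
25 {'top+y': [148.0, 494.0, np.float64(0.62), np.float64(0.084)], 'bot+y': [183.0, 541.0, np.float64(0.602), np.float64(0.046)], 'top-y': [104.0, 460.0, np.float64(0.62), np.float64(0.084)], 'bot-y': [140.0, 507.0, np.float64(0.602), np.float64(0.046)]}
30 {'top+y': [153.0, 505.0, np.float64(0.618), np.float64(0.076)], 'bot+y': [193.0, 547.0, np.float64(0.597), np.float64(0.039)], 'top-y': [109.0, 471.0, np.float64(0.618), np.float64(0.076)], 'bot-y': [149.0, 513.0, np.float64(0.597), np.float64(0.039)]}
35 {'top+y': [159.0, 516.0, np.float64(0.615), np.float64(0.068)], 'bot+y': [203.0, 552.0, np.float64(0.591), np.float64(0.033)], 'top-y': [116.0, 482.0, np.float64(0.615), np.float64(0.068)], 'bot-y': [160.0, 518.0, np.float64(0.591), np.float64(0.033)]}
40 {'top+y': [166.0, 525.0, np.float64(0.611), np.float64(0.06)], 'bot+y': [214.0, 555.0, np.float64(0.584), np.float64(0.028)], 'top-y': [123.0, 491.0, np.float64(0.611), np.float64(0.06)], 'bot-y': [171.0, 521.0, np.float64(0.584), np.float64(0.028)]}
```

drive_tool --steps "0 0.022 0 0 0.03; 0 0 0.018 0 0.03; 0 -0.006 0 0 0.03; 0 -0.006 0 0 0.03; 0 -0.002 0 0 0.03; 0 -0.002 0 0 0.03; 0 0 0 0 0.03"

```text
time_s: 21.15
tool_pos: [0.514, -0.2243, 0.0519]
ee_rot: [-0.003, -0.707, 0.708, 0.002]
wrist_force: [-25.1, 0.2, 16.9]
finger_gap: 0.486
```

drive_tool --steps "0 0 -0.002 0 0.03; 0 -0.002 -0.003 0 0.03; 0 -0.002 -0.003 0 0.03; 0 0 0 0 0.03"

```text
time_s: 21.65
tool_pos: [0.5221, -0.2245, 0.0595]
ee_rot: [-0.0, -0.707, 0.707, -0.0]
wrist_force: [-5.4, 1.8, 4.2]
finger_gap: 0.489
```

Run:
```python
from plan import *
from h import *
S=snap('scene','scene16')
st()
crop('scene16',170,60,120,130,4.6,'c26')
```

```text
{'time_s': 21.7, 'tool_pos': [0.5221, -0.2245, 0.0595], 'ee_rot': [0.0002, 0.7071, -0.7071, 0.0001], 'qpos': [-0.5535, 0.37, -0.2031, 0.9977, -0.0005, 2.5881], 'wrist_force': [-5.0026, 0.8971, 4.1205], 'finger_gap': 0.4916}
```

View pics/c26.png

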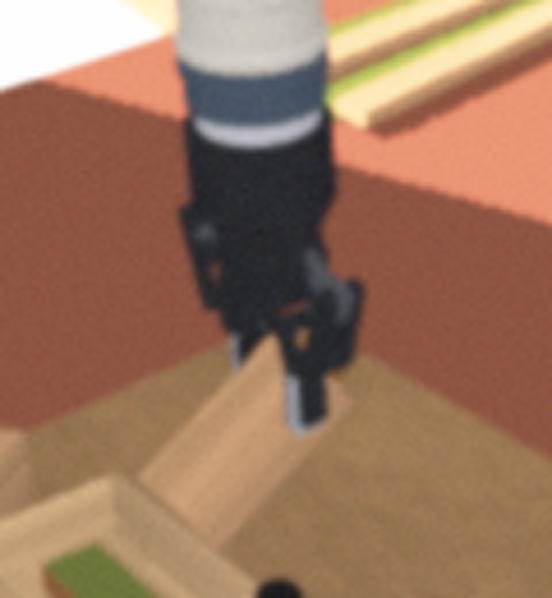

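drive_tool --steps "0 -0.004 -0.003 0 0.03; 0 -0.004 -0.003 0 0.03; 0 -0.004 -0.002 0 0.03; 0 -0.004 -0.002 0 0.03; 0 0 0 0 0.03"

```text
time_s: 22.32
tool_pos: [0.5378, -0.2245, 0.0699]
ee_rot: [-0.0, -0.707, 0.707, -0.0]
wrist_force: [-7.7, 0.7, 8.2]
finger_gap: 0.484
```

Run:
```python
from plan import *
from h import *
S=snap('scene','scene17')
st()
crop('scene17',170,60,120,130,4.6,'c27')
```

```text
{'time_s': 22.375, 'tool_pos': [0.5377, -0.2245, 0.0698], 'ee_rot': [-0.0004, -0.7071, 0.7071, -0.0], 'qpos': [-0.539, 0.3841, -0.1511, 1.0357, -0.0009, 2.6027], 'wrist_force': [-7.6166, 1.1332, 8.0577], 'finger_gap': 0.4903}
```

View pics/c27.png

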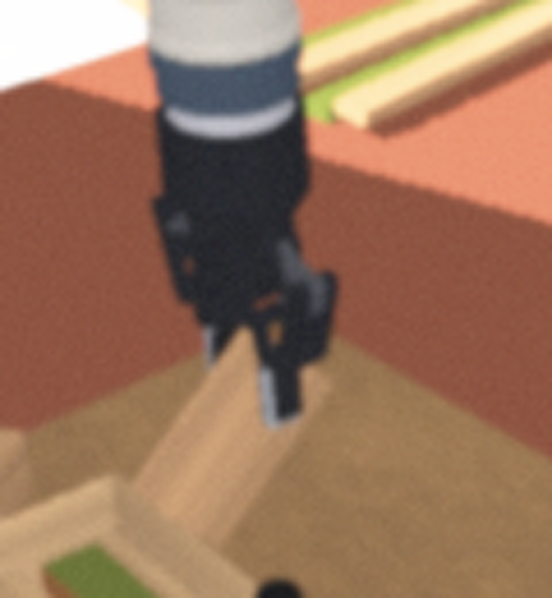

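drive_tool --steps "0 -0.004 -0.002 0 0.03; 0 -0.004 -0.002 0 0.03; 0 -0.004 -0.002 0 0.03; 0 -0.004 -0.001 0 0.03; 0 -0.004 -0.001 0 0.03; 0 -0.004 -0.001 0 0.03; 0 0 0 0 0.03"

```text
time_s: 23.25
tool_pos: [0.5625, -0.2246, 0.0792]
ee_rot: [-0.0, 0.707, -0.707, 0.001]
wrist_force: [-5.6, 1.7, 9.1]
finger_gap: 0.484
```

Run:
```python
from plan import *
from h import *
S=snap('scene','scene18')
st()
crop('scene18',150,60,120,130,4.6,'c28')
```

```text
{'time_s': 23.3, 'tool_pos': [0.5625, -0.2246, 0.0792], 'ee_rot': [-0.0001, 0.7071, -0.7071, 0.0007], 'qpos': [-0.5182, 0.4122, -0.0795, 1.0776, -0.0002, 2.6233], 'wrist_force': [-4.6618, 0.8481, 7.4837], 'finger_gap': 0.4913}
```

View pics/c28.png

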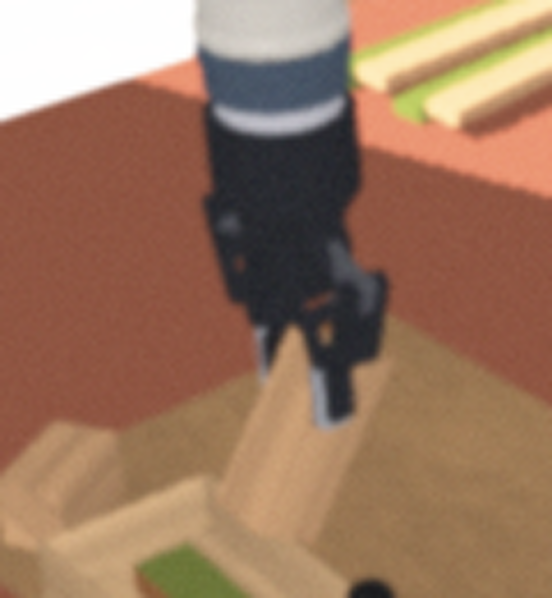

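drive_tool --steps "0 -0.004 -0.001 0 0.03; 0 -0.004 -0.001 0 0.03; 0 -0.004 0 0 0.03; 0 -0.004 0 0 0.03; 0 -0.004 0 0 0.03; 0 0 0 0 0.03"

```text
time_s: 24.05
tool_pos: [0.5831, -0.2246, 0.0815]
ee_rot: [-0.001, 0.707, -0.707, 0.001]
wrist_force: [-4.7, 1.0, 9.5]
finger_gap: 0.485
```

Run:
```python
from plan import *
from h import *
S=snap('scene','scene19')
st()
crop('scene19',150,60,120,130,4.6,'c29')
```

```text
{'time_s': 24.1, 'tool_pos': [0.5831, -0.2246, 0.0815], 'ee_rot': [-0.0006, 0.7072, -0.707, 0.0013], 'qpos': [-0.502, 0.4402, -0.0268, 1.101, 0.0004, 2.6393], 'wrist_force': [-3.0722, 1.7092, 9.2698], 'finger_gap': 0.4849}
```

View pics/c29.png

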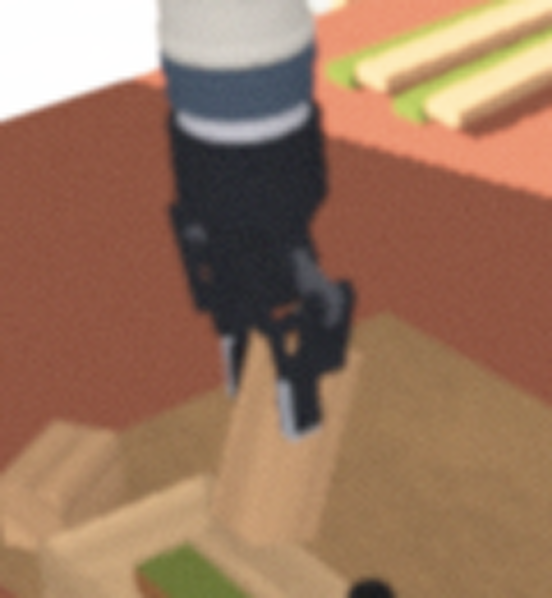

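drive_tool --steps "0 0 -0.02 0 0.03; 0 0.05 -0.01 0 0.03; 0 0.05 0 0 0.03; 0 0 0.02 0 0.03; 0 0 0.02 0 0.03; 0 0 0.005 0 0.03; 0 0 0 0 0.03"

```text
time_s: 24.98
tool_pos: [0.4824, -0.2245, 0.065]
ee_rot: [-0.0, 0.707, -0.707, 0.0]
wrist_force: [-0.8, -0.7, -1.4]
finger_gap: 0.489
```

Run:
```python
from plan import *
from h import *
S=snap('scene','scene20')
st()
crop('scene20',170,50,130,130,4.6,'c30')
```

```text
{'time_s': 25.025, 'tool_pos': [0.4825, -0.2246, 0.0654], 'ee_rot': [-0.0001, 0.7071, -0.7071, 0.0003], 'qpos': [-0.5935, 0.3093, -0.2808, 0.98, 0.0002, 2.548], 'wrist_force': [-0.6764, 0.5913, -0.9867], 'finger_gap': 0.489}
```

View pics/c30.png

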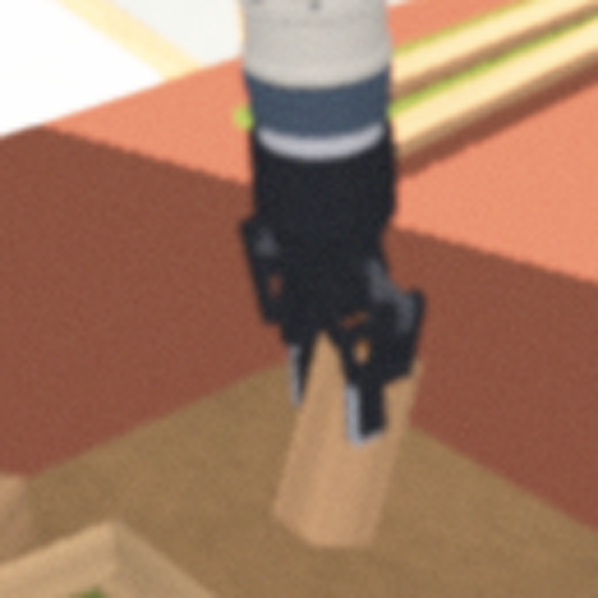

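drive_tool --steps "0 0 0.004 0 0.03; 0 0 0.003 0 0.03; 0 0 0 0 0.03"

```text
time_s: 25.4
tool_pos: [0.4818, -0.2244, 0.0577]
ee_rot: [-0.0, -0.707, 0.707, 0.0]
wrist_force: [0.6, -0.2, -2.5]
finger_gap: 0.486
```

drive_tool --steps "0 0 0.002 0 0.03; 0 0 0.002 0 0.03; 0 0 0 0 0.03"

```text
time_s: 25.78
tool_pos: [0.4818, -0.2244, 0.0537]
ee_rot: [-0.0, -0.707, 0.707, 0.0]
wrist_force: [0.0, -0.6, -1.6]
finger_gap: 0.488
```

drive_tool --steps "0 0 0.002 0 0.03; 0 0 0.002 0 0.03; 0 0 0 0 0.03"

```text
time_s: 26.15
tool_pos: [0.4818, -0.2244, 0.0497]
ee_rot: [-0.0, -0.707, 0.707, 0.0]
wrist_force: [0.1, 0.3, -1.7]
finger_gap: 0.492
```

drive_tool --steps "0 0 0.002 0 0.03; 0 0 0.002 0 0.03; 0 0 0.001 0 0.03; 0 0 0 0 0.03"

```text
time_s: 26.65
tool_pos: [0.4819, -0.2245, 0.0452]
ee_rot: [0.0, -0.707, 0.707, -0.0]
wrist_force: [-1.4, 1.1, 2.7]
finger_gap: 0.489
```

Run:
```python
from plan import *
from h import *
S=snap('scene','scene21')
st()
crop('scene21',170,50,130,130,4.6,'c31')
```

```text
{'time_s': 26.7, 'tool_pos': [0.482, -0.2245, 0.0452], 'ee_rot': [0.0001, -0.7071, 0.7071, -0.0002], 'qpos': [-0.5937, 0.3267, -0.3127, 0.9308, 0.0, 2.5479], 'wrist_force': [-0.499, 1.1663, 4.5219], 'finger_gap': 0.4863}
```

View pics/c31.png

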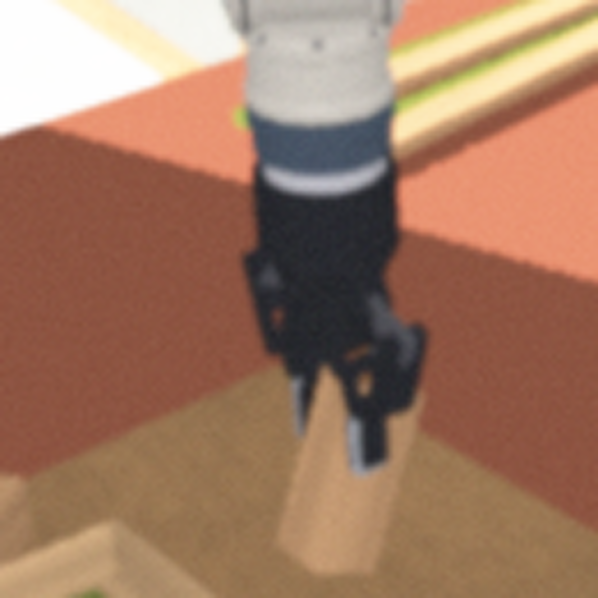

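drive_tool --steps "0 -0.004 0.001 0 0.03; 0 -0.004 0 0 0.03; 0 -0.004 0.001 0 0.03; 0 -0.004 0.001 0 0.03; 0 -0.003 0.001 0 0.03; 0 0 0 0 0.03"

```text
time_s: 27.45
tool_pos: [0.5015, -0.2245, 0.0416]
ee_rot: [-0.0, 0.707, -0.707, 0.001]
wrist_force: [-0.8, 1.0, 7.9]
finger_gap: 0.487
```

Run:
```python
from plan import *
from h import *
S=snap('scene','scene22')
st()
crop('scene22',170,50,130,130,4.6,'c32')
```

```text
{'time_s': 27.5, 'tool_pos': [0.5015, -0.2245, 0.0416], 'ee_rot': [0.0003, -0.7071, 0.7071, -0.0006], 'qpos': [-0.5739, 0.3563, -0.2769, 0.9363, 0.0003, 2.5677], 'wrist_force': [-0.338, 1.0792, 7.8396], 'finger_gap': 0.4853}
```

View pics/c32.png

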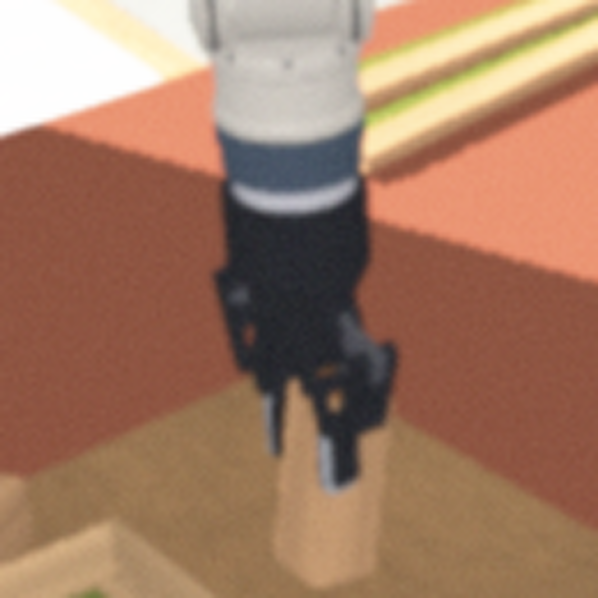

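drive_tool --steps "0 -0.001 0.001 0 0.03; 0 0 0.001 0 0.03; 0 0 0 0 0.03; 0 0 0 0 0.05; 0 0 0 0 0.06; 0 0 0 0 0.07; 0 0 0 0 0.07; 0 0 0 0 0.07"

```text
time_s: 28.5
tool_pos: [0.5019, -0.2246, 0.039]
ee_rot: [-0.0, -0.707, 0.707, -0.0]
wrist_force: [-1.0, -0.2, 5.4]
finger_gap: 0.818
```

drive_tool --steps "0 0 -0.02 0 0.085; 0 0 -0.05 0 0.085; 0 0.03 -0.04 0 0.085; 0.05 0 -0.02 0 0.085; 0.05 0 0 0 0.085; 0.05 0 0 0 0.085"

```text
time_s: 29.25
tool_pos: [0.4717, -0.3759, 0.1689]
ee_rot: [-0.0, 0.707, -0.707, 0.0]
wrist_force: [0.6, -0.0, -0.6]
finger_gap: 0.995
```

Run:
```python
from plan import *
from h import *
S=snap('scene','scene23');snap('top','top23')
st()
crop('scene23',130,60,200,150,4,'c33')
crop('top23',290,130,130,140,4.5,'c34')
```

```text
{'time_s': 29.35, 'tool_pos': [0.4713, -0.3787, 0.1674], 'ee_rot': [-0.0003, -0.7058, 0.7084, 0.0003], 'qpos': [-0.8152, 0.3649, 0.0783, 1.2847, -0.0007, 2.3302], 'wrist_force': [0.4404, 1.3835, -0.4101], 'finger_gap': 0.993}
```

View pics/c33.png

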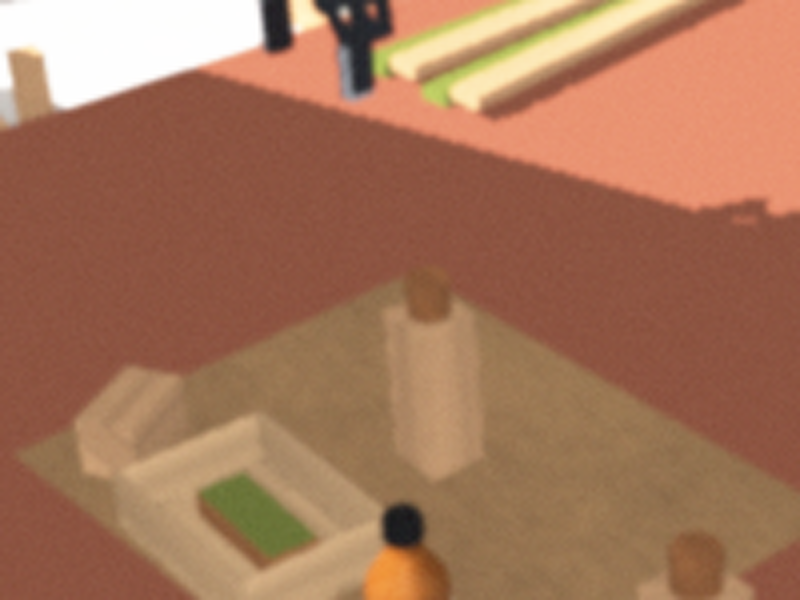

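View pics/c34.png

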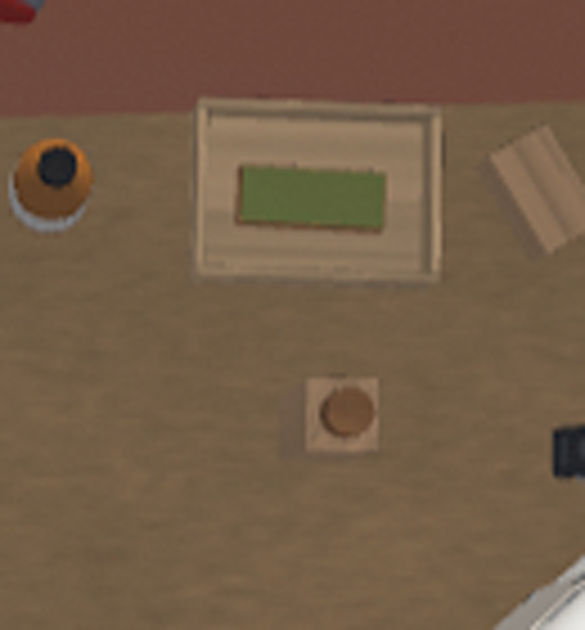

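Run:
```python
from plan import *
from h import *
T=load('top23');S=load('scene23')
f=lambda u,v:(290+(u+.5)/4.5-.5,130+(v+.5)/4.5-.5)
print([at(T,*f(u,v),.11)[:2].round(4).tolist() for u,v in [(306,378),(379,377),(378,453),(305,452),(342,415)]], at(T,*f(347,411),.135)[:2])
print('scene tenon',((proj(S,(.502,-.2245,.135))-[130,60])*4), 'foot near corner',((proj(S,(.523,-.2035,0))-[130,60])*4))
```

```text
[[0.5213, -0.2046], [0.5229, -0.2468], [0.479, -0.2464], [0.4786, -0.2043], [0.5004, -0.2255]] [ 0.50074308 -0.22388534]
scene tenon [421.93977768 275.28190579] foot near corner [428.18075724 481.55324214]
```

Run:
```python
from plan import *
go([(.475,-.36,.17,-60),(.501,-.2247,.17,0),(.501,-.2247,.047,0)],.085)
```

```text
now [ 0.4713 -0.3787  0.1674] -90.22
end [ 0.5006 -0.2249  0.0474] 0.02 14
-0.005 -0.001 -0.001 -0.132 0.085; -0.004 -0.001 -0.001 -0.132 0.085; -0.004 -0.002 -0 -0.132 0.085; -0.004 -0.003 -0.001 -0.131 0.085; -0.015 -0.013 0 -0.15 0.085; -0.013 -0.015 0 -0.15 0.085; -0.01 -0.017 0 -0.15 0.085; -0.008 -0.018 0 -0.149 0.085
-0.005 -0.019 0 -0.15 0.085; -0.002 -0.02 0 -0.149 0.085; 0 -0.019 0 -0.15 0.085; 0 -0 0.041 0 0.085; 0 -0 0.041 0 0.085; 0 -0 0.041 0 0.085
```

drive_tool --steps "-0.005 -0.001 -0.001 -0.132 0.085; -0.004 -0.001 -0.001 -0.132 0.085; -0.004 -0.002 0 -0.132 0.085; -0.004 -0.003 -0.001 -0.131 0.085; -0.015 -0.013 0 -0.15 0.085; -0.013 -0.015 0 -0.15 0.085; -0.01 -0.017 0 -0.15 0.085; -0.008 -0.018 0 -0.149 0.085"

```text
time_s: 30.35
tool_pos: [0.4902, -0.2771, 0.1714]
ee_rot: [-0.0, 0.976, -0.218, -0.0]
wrist_force: [0.4, -0.6, 0.1]
finger_gap: 0.992
```

drive_tool --steps "-0.005 -0.019 0 -0.15 0.085; -0.002 -0.02 0 -0.149 0.085; 0 -0.015 0 -0.15 0.085; 0 0 0 0 0.085; 0 0 0 0 0.085"

```text
time_s: 30.98
tool_pos: [0.4999, -0.2247, 0.1717]
ee_rot: [-0.0, 1.0, 0.001, -0.0]
wrist_force: [-0.3, -0.6, -0.3]
finger_gap: 0.993
```

Run:
```python
from plan import *
go([(.501,-.2247,.12,0),(.501,-.2247,.047,0)],.085)
```

```text
now [ 0.4999 -0.2247  0.1717] 0.06
end [ 0.5009 -0.2246  0.0467] 0.0 4
0.001 0 0.026 0.001 0.085; 0 0 0.026 0 0.085; 0 0 0.036 0 0.085; 0 0 0.037 0 0.085
```

drive_tool --steps "0.001 0 0.026 0 0.085; 0 0 0.03 0 0.085; 0 0 0.035 0 0.085; 0 0 0.034 0 0.085; 0 0 0 0 0.06; 0 0 0 0 0.03; 0 0 0 0 0.03; 0 0 0 0 0.03" --squeeze 40

```text
time_s: 31.98
tool_pos: [0.5017, -0.2252, 0.0484]
ee_rot: [0.001, 1.0, 0.002, 0.001]
wrist_force: [-1.0, -1.2, 6.6]
finger_gap: 0.484
```

drive_tool --steps "0 0 0 0 0.03; 0 0 -0.02 0 0.03; 0 0 -0.04 0 0.03; 0 0 -0.05 0 0.03; 0 0 -0.05 0 0.03; 0 0 -0.04 0 0.03; 0 0 0 0 0.03"

```text
time_s: 32.85
tool_pos: [0.5021, -0.2251, 0.2504]
ee_rot: [0.002, 1.0, 0.002, 0.003]
wrist_force: [0.0, -0.4, -2.5]
finger_gap: 0.485
```

Run:
```python
from plan import *
go([(.46,-.05,.245,0),(.45,.1,.245,0),(.442,.2925,.245,1.2),(.442,.2925,.13,1.2)],.03)
```

```text
now [ 0.5021 -0.2251  0.2504] 0.23
end [0.4422 0.2928 0.1304] 1.21 15
-0.01 -0.044 0.001 0.001 0.03; -0.011 -0.044 0.001 0.001 0.03; -0.01 -0.044 0.002 0.001 0.03; -0.011 -0.043 0.001 0.001 0.03; -0.002 -0.038 0 0 0.03; -0.003 -0.037 0 0 0.03; -0.002 -0.038 0 0 0.03; -0.003 -0.037 0 0 0.03
-0.002 -0.048 0 -0.005 0.03; -0.002 -0.048 0 -0.005 0.03; -0.001 -0.048 0 -0.005 0.03; -0.001 -0.049 0 -0.006 0.03; -0 0 0.038 0 0.03; -0 0 0.039 0 0.03; -0 0 0.038 0 0.03
```

drive_tool --steps "-0.01 -0.044 0.001 0 0.03; -0.011 -0.044 0.001 0 0.03; -0.01 -0.044 0.002 0 0.03; -0.011 -0.043 0.001 0 0.03; -0.002 -0.038 0 0 0.03; -0.003 -0.037 0 0 0.03; -0.002 -0.038 0 0 0.03; -0.003 -0.037 0 0 0.03"

```text
time_s: 33.85
tool_pos: [0.447, 0.1015, 0.241]
ee_rot: [-0.0, 1.0, 0.002, -0.001]
wrist_force: [-0.1, -0.8, -1.8]
finger_gap: 0.484
```

drive_tool --steps "-0.002 -0.048 0 -0.005 0.03; -0.002 -0.048 0 -0.005 0.03; -0.001 -0.048 0 -0.005 0.03; -0.001 -0.049 0 -0.006 0.03; 0 0 0.05 0 0.03; 0 0 0.05 0 0.03; 0 0 0.04 0 0.03; 0 0 0.01 0 0.03"

```text
time_s: 34.85
tool_pos: [0.4376, 0.2924, 0.0891]
ee_rot: [0.001, 1.0, 0.013, -0.002]
wrist_force: [0.2, -0.5, -1.2]
finger_gap: 0.481
```

Run:
```python
from plan import *
from h import *
S=snap('scene','scene24');snap('top','top24')
st()
crop('scene24',330,110,140,150,4,'c35')
crop('top24',140,165,130,100,6,'c36')
go([(.442,.2925,.07,1.2)],.03)
```

```text
{'time_s': 34.95, 'tool_pos': [0.439, 0.2929, 0.0913], 'ee_rot': [0.0004, 0.9999, 0.0124, -0.0008], 'qpos': [0.4293, 0.2828, -0.2465, 1.0433, 0.0, 1.9752], 'wrist_force': [0.1272, -0.0355, -1.1641], 'finger_gap': 0.4848}
now [0.439  0.2929 0.0913] 1.43
end [0.442  0.293  0.0703] 1.2 1
0.003 0 0.021 0.004 0.03
```

View pics/c35.png

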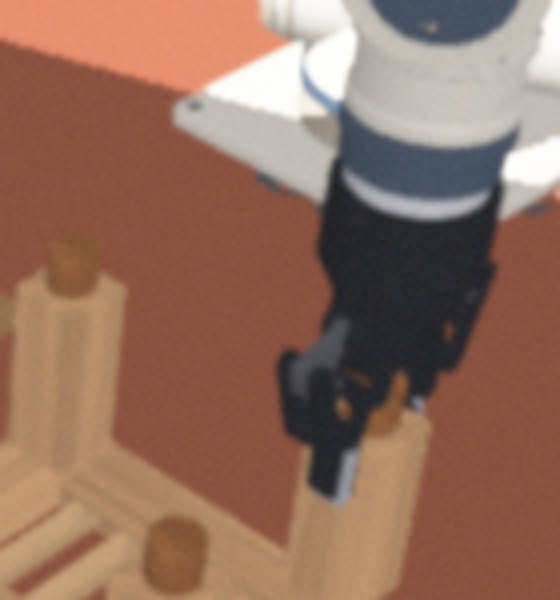

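View pics/c36.png

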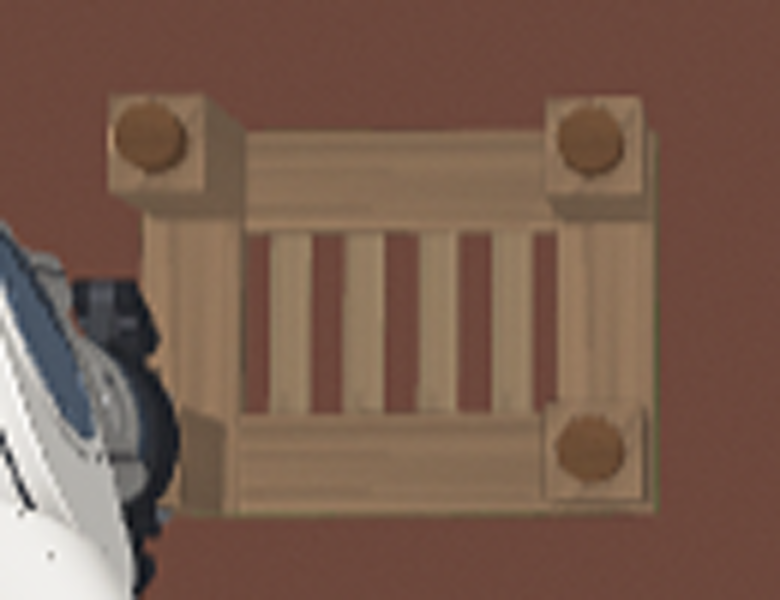

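drive_tool --steps "0.003 0 0.01 0.004 0.03; 0 0 0.01 0 0.03; 0 0 0 0 0.03"

```text
time_s: 35.33
tool_pos: [0.4423, 0.293, 0.0715]
ee_rot: [0.0, 1.0, 0.01, -0.0]
wrist_force: [0.1, -0.5, -1.9]
finger_gap: 0.486
```

Run:
```python
from plan import *
from h import *
S=snap('scene','scene25')
st()
crop('scene25',330,130,120,130,4.6,'c37')
for z in (.13,.023):
  for d in ((.021,.021),(-.021,.021),(.021,-.021)):
    print(z,d,((proj(S,(.442+d[0],.2925+d[1],z))-[330,130])*4.6).round())
```

```text
{'time_s': 35.375, 'tool_pos': [0.4424, 0.2931, 0.0718], 'ee_rot': [0.0001, 0.9999, 0.0105, -0.0002], 'qpos': [0.427, 0.3021, -0.273, 0.996, -0.0, 1.9769], 'wrist_force': [1.1973, -0.3616, -1.5597], 'finger_gap': 0.4874}
0.13 (0.021, 0.021) [414. 476.]
0.13 (-0.021, 0.021) [478. 432.]
0.13 (0.021, -0.021) [334. 426.]
0.023 (0.021, 0.021) [377. 659.]
0.023 (-0.021, 0.021) [438. 615.]
0.023 (0.021, -0.021) [303. 608.]
```

View pics/c37.png

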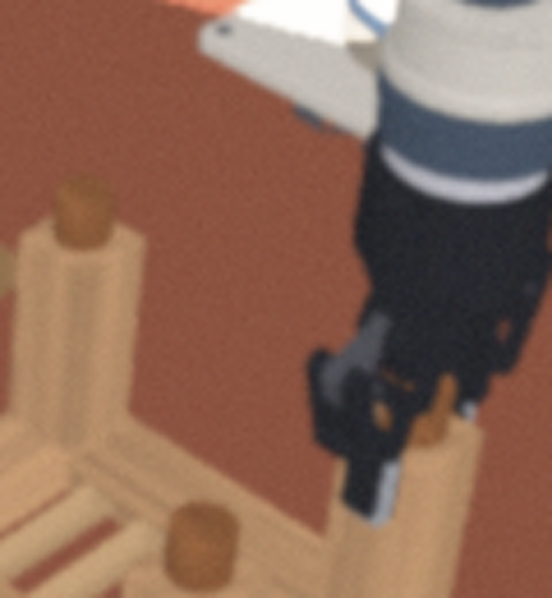

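drive_tool --steps "0 0 0.002 0 0.03; 0 0 0.002 0 0.03; 0 0 0 0 0.03"

```text
time_s: 35.75
tool_pos: [0.4427, 0.2934, 0.0684]
ee_rot: [-0.0, 1.0, 0.011, 0.0]
wrist_force: [-0.9, -0.0, 4.1]
finger_gap: 0.488
```

Contact. Press lightly, then release gently and look.

drive_tool --steps "0 0 0.001 0 0.03; 0 0 0 0 0.03; 0 0 0 0 0.045; 0 0 0 0 0.05; 0 0 0 0 0.06; 0 0 0 0 0.075; 0 0 0 0 0.085; 0 0 0 0 0.085"

```text
time_s: 36.75
tool_pos: [0.4425, 0.2932, 0.0668]
ee_rot: [0.0, 1.0, 0.01, -0.0]
wrist_force: [-0.6, -1.0, -0.1]
finger_gap: 0.995
```

drive_tool --steps "0 0 -0.03 0 0.085; 0 0 -0.05 0 0.085; 0 0 -0.05 0 0.085; 0 0.05 -0.02 0 0.085; -0.02 0.055 0 0 0.085; -0.02 0.055 0 0 0.085; 0 0.055 0 0 0.085; 0 0.055 0 0 0.085"

```text
time_s: 37.75
tool_pos: [0.4078, 0.0209, 0.2173]
ee_rot: [0.0, 1.0, 0.011, 0.001]
wrist_force: [-0.2, 0.5, 0.3]
finger_gap: 0.995
```

Run:
```python
from plan import *
from h import *
S=snap('scene','scene26');snap('top','top26')
st()
crop('scene26',270,130,180,180,3.3,'c38')
crop('top26',140,165,130,100,6,'c39')
```

```text
{'time_s': 37.85, 'tool_pos': [0.4083, 0.0183, 0.217], 'ee_rot': [0.0006, 1.0, 0.0075, 0.0003], 'qpos': [-0.1605, 0.0122, -0.2459, 1.312, -0.0011, 1.3952], 'wrist_force': [0.4853, 0.2665, 0.1234], 'finger_gap': 0.9937}
```

View pics/c38.png

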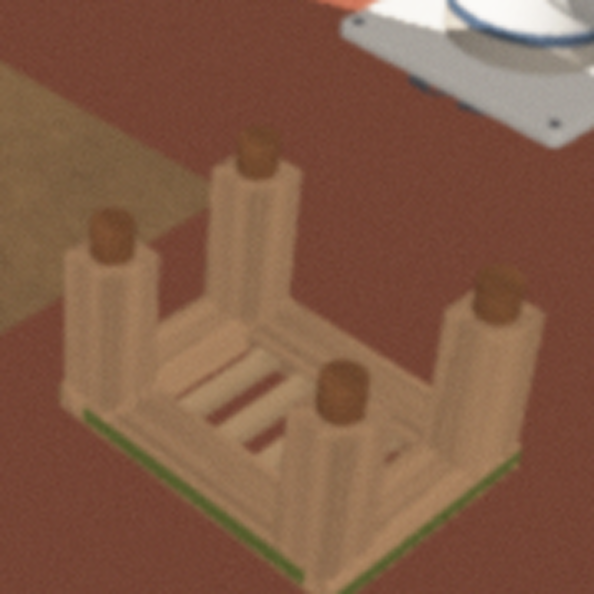

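View pics/c39.png

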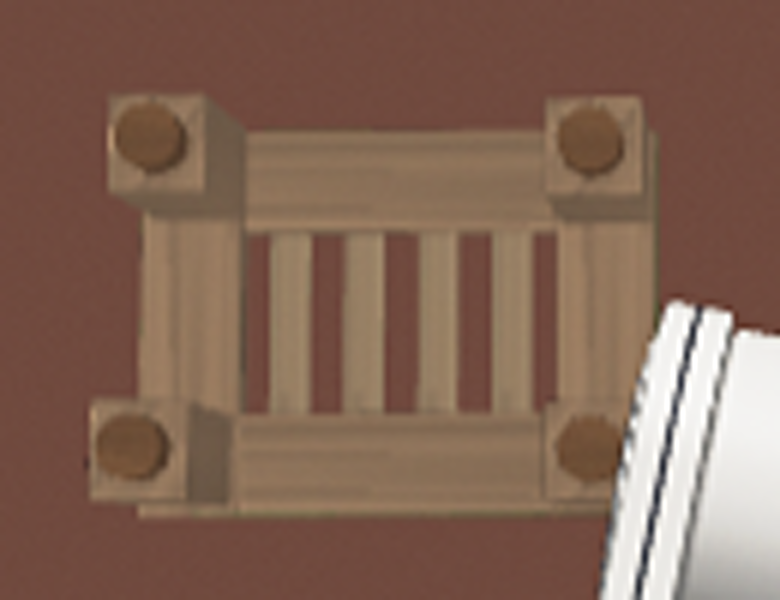

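Run:
```python
from h import *
from scipy.optimize import least_squares
T=load('top26');S=load('scene26')
f=lambda c,u,v:np.array((c[0]+(u+.5)/c[2]-.5,c[1]+(v+.5)/c[2]-.5))
C1=(140,165,6);C3=(270,130,3.3)
loc=[(.065,.095),(.065,-.095),(-.065,-.095)]
for im,obs,d,z in ((T,[f(C1,150,137),f(C1,592,140),f(C1,591,448)],f(C1,133,446),.155),(S,[f(C3,343,373),f(C3,112,222),f(C3,259,139)],f(C3,501,278),.155)):
    G=np.array([at(im,*o,z)[:2] for o in obs]); D=at(im,*d,z)[:2]
    # affine from local->measured using 3 posts
    L=np.array([(*l,1) for l in loc]);A=np.linalg.solve(L,G)
    e=np.array([-.065,.095,1])@A
    M=A[:2].T; print('fixed',G.round(4).tolist(),'D',D.round(4),'exp',e.round(4),'err in tray local mm',(np.linalg.solve(M,D-e)*1000).round(1))
# foot level
print('rail', [at(T,*f(C1,u,v),.02)[:2].round(4).tolist() for u,v in [(228,480),(140,300),(242,300),(140,515),(236,470)]])
```

```text
fixed [[0.5712, 0.2886], [0.5746, 0.104], [0.4456, 0.1006]] D [0.442 0.29 ] exp [0.4423 0.2852] err in tray local mm [-0.2  5. ]
fixed [[0.571, 0.2913], [0.5762, 0.1093], [0.4466, 0.1056]] D [0.4416 0.2953] exp [0.4414 0.2877] err in tray local mm [0.4 7.9]
rail [[0.4331, 0.2728], [0.5143, 0.3164], [0.5154, 0.2698], [0.4163, 0.3121], [0.4377, 0.2694]]
```

drive_tool --steps "0 -0.055 0 0 0.085; 0 -0.055 0 0 0.085; 0.02 -0.055 0 0 0.085; 0.02 -0.055 0 0 0.085; 0 -0.05 0.02 0 0.085; 0 0 0.04 0 0.085; 0 0 0 0 0.085; 0 0 0 0 0.085"

```text
time_s: 38.85
tool_pos: [0.4428, 0.2933, 0.1582]
ee_rot: [-0.0, 1.0, 0.01, 0.0]
wrist_force: [-0.0, 1.1, 0.6]
finger_gap: 0.992
```

Run:
```python
from h import *
st()
```

```text
{'time_s': 38.85, 'tool_pos': [0.4428, 0.2933, 0.1582], 'ee_rot': [-0.0002, 0.9999, 0.0104, 0.0005], 'qpos': [0.427, 0.2444, -0.1206, 1.2048, -0.0, 1.977], 'wrist_force': [-0.0087, 1.1143, 0.591], 'finger_gap': 0.9922}
```

drive_tool --steps "0 0 0.04 0 0.085; 0 0 0.04 0 0.085; 0 0 0.008 0 0.085; 0 0 0 0 0.05; 0 0 0 0 0.03; 0 0 0 0 0.03; 0 0 0 0 0.03; 0 0 0 0 0.03" --squeeze 40

```text
time_s: 39.85
tool_pos: [0.4432, 0.2936, 0.0707]
ee_rot: [-0.001, 1.0, 0.011, 0.001]
wrist_force: [-1.8, -1.2, 6.0]
finger_gap: 0.485
```

drive_tool --steps "0 0 -0.006 0 0.03; 0 0 0 0 0.03; 0 0.004 0 0 0.03; 0 0 0 0 0.03; 0 0 0.004 0 0.03; 0 0 0.002 0 0.03; 0 0 0 0 0.03"

```text
time_s: 40.72
tool_pos: [0.4425, 0.2894, 0.0705]
ee_rot: [-0.0, 1.0, 0.011, 0.001]
wrist_force: [-6.9, -2.6, 20.2]
finger_gap: 0.486
```

drive_tool --steps "0 0 -0.001 0 0.03; 0 0 0 0 0.03; 0 0 0 0 0.045; 0 0 0 0 0.05; 0 0 0 0 0.06; 0 0 0 0 0.075; 0 0 0 0 0.085; 0 0 0 0 0.085"

```text
time_s: 41.72
tool_pos: [0.4426, 0.2893, 0.0699]
ee_rot: [0.0, 1.0, 0.011, -0.0]
wrist_force: [-0.8, 0.4, -0.8]
finger_gap: 0.997
```

drive_tool --steps "0 0 -0.03 0 0.085; 0 0 -0.05 0 0.085; 0 0 -0.05 0 0.085; 0 0.05 -0.02 0 0.085; -0.02 0.055 0 0 0.085; -0.02 0.055 0 0 0.085; 0 0.055 0 0 0.085; 0 0.055 0 0 0.085"

```text
time_s: 42.72
tool_pos: [0.4079, 0.0169, 0.2203]
ee_rot: [0.0, 1.0, 0.011, 0.001]
wrist_force: [0.8, -0.4, 0.3]
finger_gap: 0.995
```

drive_tool --steps "0 0.05 0 0 0.085; 0 0.05 0 0 0.085; 0 0 0 0 0.085; 0 0 0 0 0.085"

```text
time_s: 43.22
tool_pos: [0.4102, -0.0815, 0.2199]
ee_rot: [-0.0, 1.0, 0.01, -0.0]
wrist_force: [0.8, 0.1, -0.7]
finger_gap: 0.997
```

Run:
```python
from plan import *
from h import *
S=snap('scene','scene27');snap('top','top27')
st()
crop('scene27',270,130,180,180,3.3,'c40')
crop('top27',140,165,130,100,6,'c41')
```

```text
{'time_s': 43.325, 'tool_pos': [0.4103, -0.0807, 0.2199], 'ee_rot': [-0.0001, 0.9999, 0.011, 0.0], 'qpos': [-0.3955, 0.0282, -0.222, 1.3206, 0.0002, 1.1532], 'wrist_force': [-0.435, -0.2691, 0.1391], 'finger_gap': 0.9962}
```

View pics/c40.png

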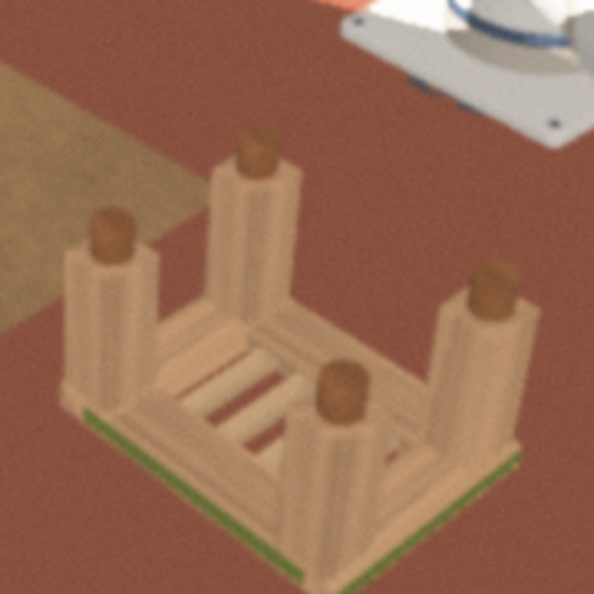

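View pics/c41.png

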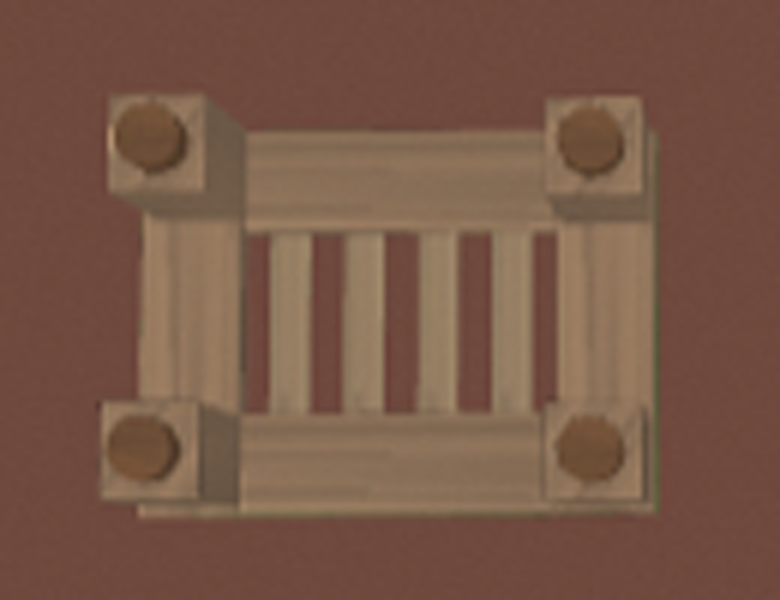

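View pics/top27.png

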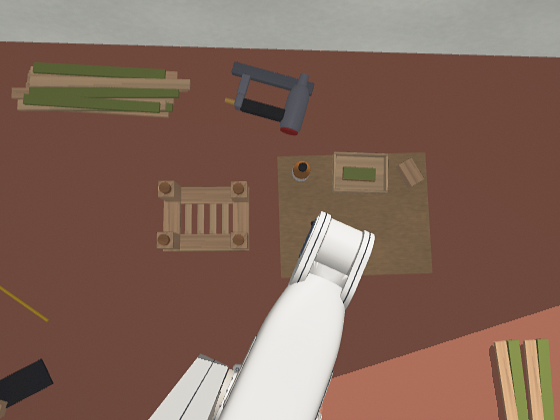

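Run:
```python
from h import *
st(); print(close_job())
```

```text
{'time_s': 43.325, 'tool_pos': [0.4103, -0.0807, 0.2199], 'ee_rot': [-0.0001, 0.9999, 0.011, 0.0], 'qpos': [-0.3955, 0.0282, -0.222, 1.3206, 0.0002, 1.1532], 'wrist_force': [-0.435, -0.2691, 0.1391], 'finger_gap': 0.9962}
the job is handed in; nothing more can be done
None
```

The job is handed in at about 43 s on the robot's clock. It reported no verdict, so what follows rests on my own last camera checks.

**What I did**
- I lifted the offcut off the free corner (corner2, -x +y) and released it inside the waste box.
- I gripped the fallen post near its tenon end. It hung level instead of swinging upright, so I turned its foot against the box's near wall and raised the grip in an arc until it was nearly vertical.
- I pressed it flat on the bench, released it and backed away. The pictures showed it standing by itself, tenon up.
- I then took it again, set it on the corner, saw it sat a few mm too far out, and moved it 4 mm inward.

**Last checks**
- **Post:** it stands upright on the free corner with its sides parallel to the tray, and by eye it is within about 3 mm of the corner's middle.
- **Offcut:** it lies flat near the middle of the box.
- **Bystanders:** in the last top picture the bottle and block look where they were at the start. I did not touch the three glued posts.
- **Arm:** it is clear of everything, with no meaningful force at the wrist.

**What disagreed**
- **Fingertip height:** the fingertips were really about 20–35 mm higher relative to the reported TCP than stated. I set heights from the pictures and by contact.
- **Corner position:** before the last shift, the glued posts put the post 5–8 mm off and the tray rails about 2 mm. The 4 mm shift splits the difference. Afterwards the glued posts suggest it is still 2–3 mm too far out and the rails suggest about 2 mm too far in, both inside the 10 mm limit.

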